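Open a pill bottle in the one-hand ratchet bottle opener

TASK

Lift the amber pill bottle off its coaster and set it in the tilted cradle of the bottle opener, let go, then pump the orange trigger until the jaw grips the bottle firmly. With the bottle clamped, twist its white cap anticlockwise to the stop, then press the red release so that the jaw springs fully back, and leave the bottle resting in the cradle. Do not knock the tumbler, the hearing aid case or the cream jar about.

Things in the scene. Friction and masses are not known exactly. Their poses are not given: they have to be found in the camera images.
- opener: Bottle opener: fixed stand on the table, 220 x 100 mm; origin on the table under its middle. On its white deck, which slopes at 30 deg, are a V cradle for the bottle, a ratchet jaw, an orange pump lever uphill and a red release button. Its yaw is the uphill direction, roughly away from the robot, so a seated bottle leans 30 deg roughly towards the robot.
- seat (a point): Point on the deck where the centre of the bottle's underside belongs. Frame: z square off the deck (30 deg from vertical), x uphill, y level to the left looking uphill. In it (mm): two black V plates, 45 high, touch a seated bottle downhill; blue blocks behind them to x = -47, z = 45; blue lever cheeks at x 76..96, y -22..22, 61 high. The bottle leans into the V by itself; nothing is above it.
- jaw (a joint): Travel of the ratchet jaw downhill towards the bottle, m: 0 fully open. Each full pump of the lever moves it on by one click and it holds there: 0.009, 0.018, 0.027 (the last; its end stop is at 0.0295). It stays until the release is pressed, then springs back to 0. Some starts have it one click in.
- jaw_pad: Orange sprung jaw pad, 36 mm wide, 32 mm high; origin mid of the face that meets the bottle. Free, it lies at x = 0.0405 - jaw, z = 0.026 in the seat's frame. It meets a seated bottle (wall at x = 0.021) at jaw = 0.0195, then gives way: 3 N plus 1 N per mm. The third click is the firm grip (pad pushed back about 7 mm); the second does not touch yet. Pumping on is harmless: the lever goes hard.
- trigger (a joint): Angle of the orange pump lever, rad: 0 at rest, 0.475 pushed down to its stop; a spring returns it. Pivot across the deck at x = 0.086, z = 0.055 in the seat's frame. A pump is a steady push (50 mm/s or less) to the stop, where the ratchet clicks, and a full return; pushing takes 2 to 15 N, with short jolts up to 40 N as teeth slip.
- trigger_pad (a point): Centre of the orange cross roll on the uphill end of the lever, where it is pressed: radius 9 mm, 36 mm wide (along y), 78 mm from the pivot; its top is 9 mm above this point, square to the deck. At rest at x = 0.160, y = 0, z = 0.078 in the seat's frame; at the stop 37 mm lower. Push it along the seat's -z.
- release (a joint): Travel of the red release button into its housing, m: 0 out, 0.0075 fully in (about 5 N). At 0.0055 and more it frees the jaw; hold it a moment. It also bobs as the ratchet clicks.
- release_top (a point): Middle of the top of the round red release button (22 mm across), beside the lever: x = 0.100, y = -0.046, z = 0.038 in the seat's frame. Pressed along the seat's -z.
- bottle_center (a point): Centre (half-way up) of the amber pill bottle with its cap, 44 mm above its underside: 88 mm tall, amber body 42 mm across and 66 mm tall, white cap 44 mm across over the top 21 mm. z up along the bottle. It starts upright on a round wooden coaster 8 mm thick and 76 mm across. About 70 g.
- bottle_base (a point): Centre of the underside of the pill bottle.
- cap (a joint): Angle of the cap on the bottle, rad, anticlockwise seen from the top positive: starts between 0 and 0.2, stop at 1.25. It needs 0.06 N m to turn, more than a loose bottle withstands; it stays on the bottle.
- cap_center (a point): Centre of the white cap, 77 mm above the bottle's underside.
- tumbler_center (a point): Centre of the loose glass tumbler, 64 mm across the rim and 95 mm tall, near the bottle.
- aid_case_center (a point): Centre of the loose grey hearing aid case, 56 x 42 x 30 mm tall, near the bottle.
- cream_jar_center (a point): Centre of the loose cream jar, 60 mm across and 50 mm tall, near the bottle.
Not all that is in view belongs to the job. What is shaped like the part that bears bottle_center but yellow is not meant.

How it is judged:
On the way, in this order (a step that is already met when the one before it is completed fails the run):
1. the bottle stands in the cradle, let go, not yet clamped (distance between bottle_base and seat below 0.012 m and angle between the z axis of bottle_center and the z axis of seat, either way round below 0.15 rad and contact force between the fingers and bottle below 0.3 N), for 0.2 s.
2. the ratchet jaw grips the bottle firmly by itself, trigger returned (contact force between jaw_pad and bottle above 5.5 N and value of joint trigger below 0.1 rad and contact force between the fingers and bottle below 0.3 N and distance between bottle_base and seat below 0.008 m), for 0.2 s.
3. the cap is twisted anticlockwise to its stop while the jaw grips (value of joint cap above 1.1 rad and contact force between jaw_pad and bottle above 3 N), for 0.1 s.
At the end, for the whole second after the job is handed in: The jaw is fully back (within 3 mm), release and trigger are out at rest, the cap is at its stop (over 1.05 rad), and the bottle rests in the cradle, its underside within 12 mm of the seat and its axis within 8 degrees of the deck's normal (value of joint each of jaw, release below 0.003 m and value of joint trigger below 0.1 rad and value of joint cap above 1.05 rad and distance between bottle_base and seat below 0.012 m and angle between the z axis of bottle_center and the z axis of seat, either way round below 0.15 rad and linear speed of bottle below 0.02 m/s); the robot touches nothing.
It fails at once if the tumbler is knocked about (distance of tumbler_center from where it was at the start of the episode above 0.025 m or angle between tumbler_center's own z axis and vertical above 0.35 rad).
It fails at once if the hearing aid case is knocked about (distance of aid_case_center from where it was at the start of the episode above 0.025 m or angle between aid_case_center's own z axis and vertical above 0.35 rad).
It fails at once if the cream jar is knocked about (distance of cream_jar_center from where it was at the start of the episode above 0.025 m or angle between cream_jar_center's own z axis and vertical above 0.35 rad).
It also fails if it takes over 72 s, if anything falls off the work surface, if the arm or the gripper's body presses on something with over 40 N, if the wrist force passes 120 N, or if a joint passes its speed limit or range.

ROBOT

A 6-joint arm with a two-finger parallel gripper is mounted at the origin on the work surface. World frame = base frame: x ahead of the robot, y to its left, z up, the work surface at z = 0. Lengths are in m, angles in rad, forces in N, time in s.
With the tool pointing down it reaches from about 0.4 to 0.825 m from the base axis. Payload 7 kg.
Tool frame: the origin (TCP) lies on the centre line of the jaws, within the pads' length; the fingertips stand 22 mm ahead of it and the grasp point (between the pads) lies 3 mm ahead of it; z points along the fingers, y is the line along which they close (so a half turn about z gives the same grasp; the last joint's range is limited). The gripper opens to 88 mm and grips with 3 to 60 N. Pads are 19 mm wide; open, the fingers measure 130 mm over their backs; the gripper's body (78 mm by 193 mm) begins 47 mm behind the grasp point.
Start: joints at [1.453, 0.359, 0.012, 0, -1.224, -0.288], TCP at [0.266, 0.62, 0.209] pointing down, gripper open.
Joint ranges: [-3.07, 3.07], [-1.43, 2.12], [-1.02, 1.25], [-3.03, 1.67], [-3.05, -0], [-3.03, 3.03]. Speed limits (rad/s): [2.39, 2.39, 3.01, 3.14, 3.14, 3.14].

INTERFACE

Orientations are given as [roll, pitch, yaw] about the fixed x, y, z axes, in that order (R = Rz(yaw) Ry(pitch) Rx(roll)).
In Python, from station import monitor, viewer, order gives the robot as it stands. The module is installed in compiled form; this text tells all that it offers.
- The arm moves only by the tool servo_tool, never from a script. Its argument "targets" is a list of rows, each an object with "angular": the turn, a rotation vector about the tool's x, y, z in degrees, a list of three; "xyz": the shift along the tool's x, y, z in cm, a list of three; "claw": the finger opening in cm, from 0 to 8.76. A call has 1 to 20 rows; each row shifts and turns the commanded pose from where the row before left it, along the tool's axes as they then stand; what a row does not reach is not made up. A row lasts 1/10 s, in which the tool goes at most 50 mm and 8.59 degrees, less where a joint would pass 70% of its speed; a pose out of reach is approached as far as the arm can. A call is refused whole if a number of a shift passes 5 or a number of a turn 8.59, either way. A call with a gripper value outside its range is refused whole. The fingers move at their own pace and stop on an object; "force" is the grip in N (left out, the last holds). Time passes only in rows, so rows that do not move let the fingers close. It gives the time, the measured TCP pose, the force, the opening and the grip force at its end, in the units of the state.
- monitor.get_state(): the state, without advancing time (a new reading comes with each control period).
- viewer.grab_frame(name): name is "scene" or "side" or "wrist"; returns a dict with "color" (400x640x3 uint8, blue, green, red), "fovy" (degrees; the focal length in pixels is half the picture's height over the tangent of half this angle, whatever the lens; pixels are square), "cx", "cy" (the principal point, pixels), "R" (3x3) and "t" (3): a world point X has camera coordinates R X + t. Camera axes: x right, y down, z forward; pixel columns grow to the right and rows downward; lengths in m; the calibration is good to about 2 mm. A picture is of the moment at which its call begins. There is no depth.
- order.job_done(): hands the job in; it is judged then, once.
The state is a dict: "t": time; "q": joint angles; "qd": joint speeds; "joint_efforts": joint torques, N m; "eef_pos": TCP position; "ee_rot": TCP orientation; "force": force on the tool from outside, world axes, zero at the start; "moment": the same for the moment, N m; "width": finger opening in m; "gripper_force": force on a finger pad.
Only numpy, scipy, OpenCV 4.12 (cv2) and the standard library are available. Lean on these libraries where they do the work, as an engineer would, in place of code of your own. Each camera call takes 0.05 s, during which the arm holds its last target. There are 200 camera calls.

## Working session

There is one attempt and no reset: what is moved stays moved. The work goes in short steps, Python scripts to look and compute and a tool call to move; the robot and the scene stay as the last step left them, time stands still between calls to the robot, and variables do not carry over. Pictures are saved under pics/ and viewed, at most 10 in all, crops included, and the job is handed in when it is done.

Besides the shell and the picture viewer there is one more tool, called after ">>>" by a JSON object that holds its "op" and its "data". servo_tool: Moves the arm, as the interface text tells. Its arguments: {"type":"object","properties":{"targets":{"type":"array"},"force":{"type":"number"}},"required":["targets"]}

```bash
mkdir -p pics
python3 - <<'E'
from station import monitor, viewer
import cv2,json
s=monitor.get_state(); print(s)
for n in ("scene","side"):
    f=viewer.grab_frame(n); cv2.imwrite(f"pics/{n}0.png",f["color"])
    print(n,f["fovy"],f["cx"],f["cy"],f["R"].tolist(),f["t"].tolist()) if hasattr(f["R"],'tolist') else print(n,f["fovy"],f["cx"],f["cy"],f["R"],f["t"])
    json.dump({k:(f[k].tolist() if hasattr(f[k],'tolist') else f[k]) for k in f if k!="color"},open(f"{n}.json","w"))
E
```

```text
{'t': 0.0, 'q': array([ 1.45310576e+00,  3.59404573e-01,  1.10714017e-02, -3.49928476e-04,
       -1.22408122e+00, -2.88092165e-01]), 'qd': array([ 0.00178371, -0.00090032,  0.00062168, -0.0009843 ,  0.00025604,
        0.00102338]), 'joint_efforts': array([-8.62390061e-04, -5.82715416e+01,  2.93058211e+01,  6.99693024e+00,
        6.91286419e-03, -1.59348410e-04]), 'eef_pos': array([0.26627753, 0.61970883, 0.20841676]), 'ee_rot': array([ 3.13994780e+00, -1.44378772e-04, -4.05901788e-01]), 'force': array([-0.11286018, -0.89922624,  0.77894665]), 'moment': array([0.0146836 , 0.06952253, 0.01519594]), 'gripper_force': 0.0, 'width': 0.08791859887549347}
scene 50.18153567272664 326.1186017272628 195.54775470173416 [[0.7439455255978821, 0.6682402577784544, 0.00011325667956787735], [0.5750903331000182, -0.6401562673235116, -0.5093830210964425], [-0.340317739352213, 0.37901835218180846, -0.8605399031954215]] [-0.4084360592750556, -0.2893687088823512, 1.1534225218499532]
side 55.60465314664346 324.96400278869396 201.52601081441838 [[-0.802631549465628, -0.5963151866238424, 0.01381282028325042], [-0.39320172450891033, 0.5115465309775132, -0.7640108313944844], [0.4485253612067264, -0.6186504221663833, -0.6450555445135958]] [0.46893876082628205, 0.35193678757633223, 0.49701850567335243]
```

View pics/scene0.png

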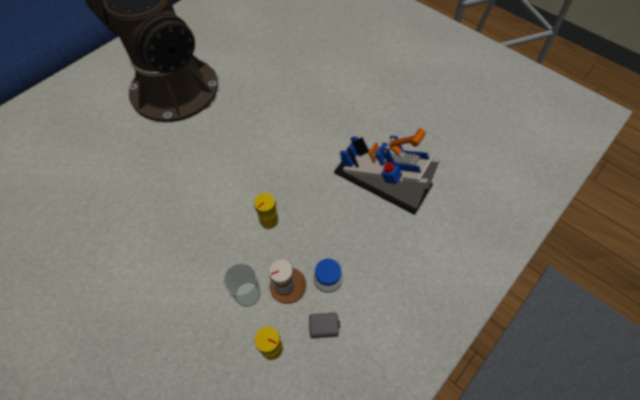

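View pics/side0.png

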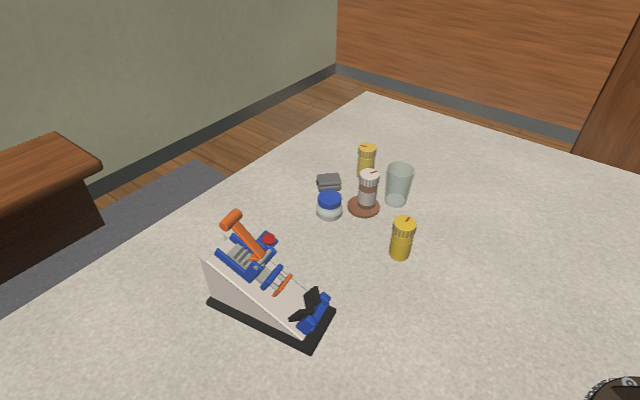

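```bash
cat > h.py <<'E'
import json,numpy as np,cv2
from scipy.spatial.transform import Rotation as Ro
from scipy.optimize import least_squares
def cam(n):
    d=json.load(open(n+".json")) if isinstance(n,str) else n
    f=200/np.tan(np.radians(d["fovy"])/2)
    return f,d["cx"],d["cy"],np.array(d["R"]),np.array(d["t"])
def proj(n,X):
    f,cx,cy,R,t=cam(n); p=np.atleast_2d(X)@R.T+t
    return np.c_[cx+f*p[:,0]/p[:,2],cy+f*p[:,1]/p[:,2]]
def onplane(n,uv,z):
    f,cx,cy,R,t=cam(n); d=R.T@np.array([(uv[0]-cx)/f,(uv[1]-cy)/f,1]); c=-R.T@t
    return c+d*(z-c[2])/d[2]
E
python3 - <<'E'
from h import *
for n in("scene","side"):
    f,cx,cy,R,t=cam(n); print(n,f,-R.T@t)
    print(proj(n,[[0,0,0],[.266,.62,.209],[.5,0,0]]).round(0).tolist())
a=cv2.imread("pics/scene0.png");b=cv2.imread("pics/side0.png")
cv2.imwrite("pics/c1.png",cv2.resize(a[120:220,325:450],None,fx=6,fy=6,interpolation=cv2.INTER_CUBIC)[:600,:800])
cv2.imwrite("pics/c2.png",cv2.resize(b[200:360,195:345],None,fx=3.7,fy=3.7,interpolation=cv2.INTER_CUBIC))
print(onplane("scene",(287,285),.008),onplane("side",(364,206),.008))
print(onplane("scene",(282,267),.096),onplane("side",(369,173),.096))
E
```

```text
scene 427.1334329885905 [ 0.86279747 -0.34947608  0.84521286]
[[175.0, 88.0], [404.0, -49.0], [310.0, 195.0]]
side 379.2964204087241 [0.29184179 0.40708397 0.58301069]
[[683.0, 470.0], [-106.0, 1769.0], [361.0, 283.0]]
[ 0.613499   -0.19042251  0.008     ] [ 0.61014858 -0.18672956  0.008     ]
[ 0.60854235 -0.18873639  0.096     ] [ 0.61173743 -0.19657973  0.096     ]
```

View pics/c1.png

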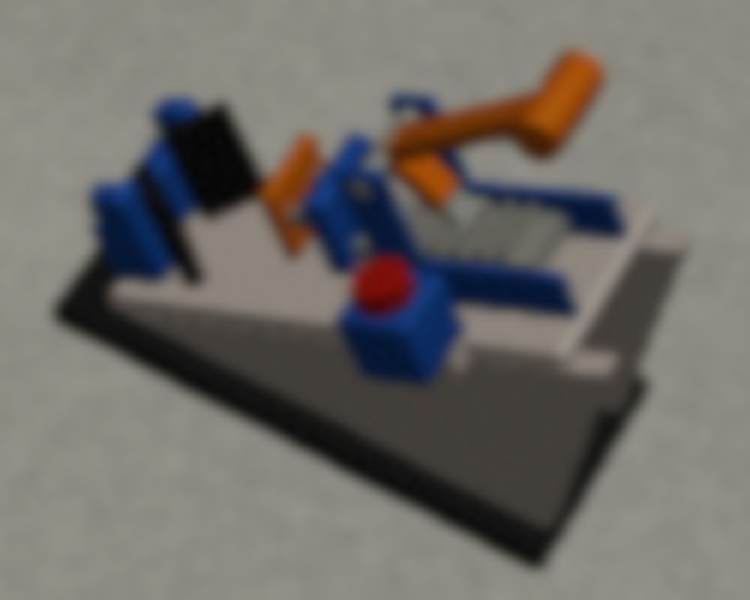

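View pics/c2.png

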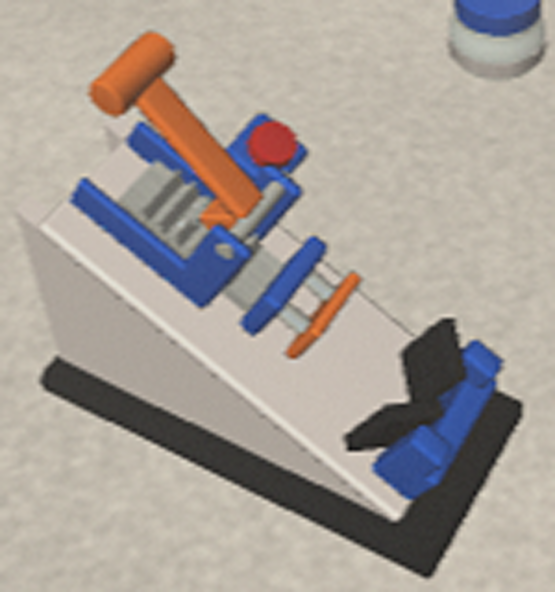

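```bash
cat >> h.py <<'E'
def seatpose(p):
    ox,oy,yaw,ds,h=p[:5]; Rz=Ro.from_euler('z',yaw)
    return np.array([ox,oy,0])+Rz.apply([ds,0,h]), (Rz*Ro.from_euler('y',-np.pi/6)).as_matrix()
E
python3 - <<'E'
from h import *
c1=lambda u,v:(325+u/6-.4,120+v/6-.4); c2=lambda u,v:(195+u/3.7-.36,200+v/3.7-.36)
rel=[.1,-.046,.038]; tr=[.16,0,.078]
obs=[("scene",'s',rel,c1(385,279)),("side",'s',rel,c2(272,142)),
("scene",'s',tr,c1(567,102)),("side",'s',tr,c2(133,74)),
("scene",'s','j',c1(291,195)),("side",'s','j',c2(322,318)),
("scene",'o',[.11,-.05,0],c1(543,566)),("scene",'o',[-.11,-.05,0],c1(58,320)),
("side",'o',[-.11,.05,0],c2(430,577)),("side",'o',[.11,.05,0],c2(44,384)),("side",'o',[-.11,-.05,0],c2(520,412))]
def res(p,full=False):
    S,R=seatpose(p); out=[]
    for n,k,X,uv in obs:
        if X=='j': X=[.0405-p[5],0,.026]
        W=S+R@np.array(X) if k=='s' else np.r_[p[:2],0]+Ro.from_euler('z',p[2]).apply(X)
        out.append(proj(n,W)[0]-uv)
    return np.array(out) if full else np.ravel(out)
r=least_squares(res,[.6,.05,0.0,-.05,.05,0],loss='soft_l1',f_scale=1.)
print(r.x); print(res(r.x,True).round(1).tolist())
S,R=seatpose(r.x); print(S,R.round(3).tolist()); np.save("opener.npy",r.x)
E
```

```text
[ 0.59968797  0.14478758  0.16973754 -0.0477031   0.04570148  0.00804227]
[[-0.3, -0.1], [0.4, -0.6], [-0.5, 1.0], [-0.4, -0.2], [1.6, 0.2], [0.8, 0.1], [1.1, 3.9], [-1.9, 1.0], [-0.5, 3.8], [-4.1, 1.7], [2.2, 0.2]]
[0.55267041 0.1367294  0.04570148] [[0.854, -0.169, -0.493], [0.146, 0.986, -0.084], [0.5, -0.0, 0.866]]
```

```bash
cat >> h.py <<'E'
def plan(st,P,R,n=None):
    """rows in tool axes from state to pose: rotation part and translation parts"""
    R0=Ro.from_euler('xyz',st["ee_rot"]); p0=np.array(st["eef_pos"])
    R1=Ro.from_matrix(R)
    dp=np.array(P)-p0
    print("shift first (cm, current axes)",(R0.inv().apply(dp)*100).round(2),"then turn deg",np.degrees((R0.inv()*R1).as_rotvec()).round(2),
          "| or turn first then shift (cm)",(R1.inv().apply(dp)*100).round(2))
def down(yaw): return (Ro.from_euler('z',yaw)*Ro.from_euler('x',np.pi)).as_matrix()
E
python3 - <<'E'
from h import *
from station import monitor
st=monitor.get_state()
for a,b in [((247,294),(396,200)),((328,285),(329,213)),((323,325),(329,184)),((267,220),(400,256)),((269,351),(366,177))]:
    print(onplane("scene",a,0.0)[:2].round(3),onplane("side",b,0.0)[:2].round(3))
plan(st,[.612,-.192,.36],down(-.406))
E
```

```text
[ 0.564 -0.256] [ 0.565 -0.261]
[ 0.674 -0.133] [ 0.665 -0.125]
[ 0.72  -0.199] [ 0.73  -0.213]
[ 0.473 -0.112] [ 0.473 -0.107]
[ 0.677 -0.304] [ 0.672 -0.296]
shift first (cm, current axes) [ 63.81  60.95 -15.05] then turn deg [ 0.09 -0.01  0.01] | or turn first then shift (cm) [ 63.82  60.92 -15.15]
```

>>> {"op": "servo_tool", "data": {"targets": [{"xyz": [0,0,-3.8],"angular": [0,0,0],"claw": 8},{"xyz": [0,0,-3.8],"angular": [0,0,0],"claw": 8},{"xyz": [0,0,-3.8],"angular": [0,0,0],"claw": 8},{"xyz": [0,0,-3.8],"angular": [0,0,0],"claw": 8},{"xyz": [3.2,3.05,0],"angular": [0,0,0],"claw": 8},{"xyz": [3.2,3.05,0],"angular": [0,0,0],"claw": 8},{"xyz": [3.2,3.05,0],"angular": [0,0,0],"claw": 8},{"xyz": [3.2,3.05,0],"angular": [0,0,0],"claw": 8},{"xyz": [3.2,3.05,0],"angular": [0,0,0],"claw": 8},{"xyz": [3.2,3.05,0],"angular": [0,0,0],"claw": 8},{"xyz": [3.2,3.05,0],"angular": [0,0,0],"claw": 8},{"xyz": [3.2,3.05,0],"angular": [0,0,0],"claw": 8},{"xyz": [3.2,3.05,0],"angular": [0,0,0],"claw": 8},{"xyz": [3.2,3.05,0],"angular": [0,0,0],"claw": 8},{"xyz": [3.2,3.05,0],"angular": [0,0,0],"claw": 8},{"xyz": [3.2,3.05,0],"angular": [0,0,0],"claw": 8},{"xyz": [3.2,3.05,0],"angular": [0,0,0],"claw": 8},{"xyz": [3.2,3.05,0],"angular": [0,0,0],"claw": 8},{"xyz": [3.2,3.05,0],"angular": [0,0,0],"claw": 8},{"xyz": [3.2,3.05,0],"angular": [0,0,0],"claw": 8}]}}

```text
t: 2.1
eef_pos: [0.5444, -0.0322, 0.3612]
ee_rot: [-3.142, 0.0, -0.406]
force: [0.7, 1.1, -0.9]
width: 0.0801
gripper_force: 0.0
```

>>> {"op": "servo_tool", "data": {"targets": [{"xyz": [3.2,3.05,0],"angular": [0,0,0],"claw": 8},{"xyz": [3.2,3.05,0],"angular": [0,0,0],"claw": 8},{"xyz": [3.2,3.05,0],"angular": [0,0,0],"claw": 8},{"xyz": [3.2,3.05,0],"angular": [0,0,0],"claw": 8},{"xyz": [0,0,0],"angular": [0,0,8.5],"claw": 8},{"xyz": [0,0,0],"angular": [0,0,8.5],"claw": 8},{"xyz": [0,0,0],"angular": [0,0,8.5],"claw": 8},{"xyz": [0,0,0],"angular": [0,0,8.5],"claw": 8},{"xyz": [0,0,0],"angular": [0,0,8.5],"claw": 8},{"xyz": [0,0,0],"angular": [0,0,8.5],"claw": 8},{"xyz": [0,0,0],"angular": [0,0,8.5],"claw": 8},{"xyz": [0,0,0],"angular": [0,0,8.5],"claw": 8},{"xyz": [0,0,0],"angular": [0,0,8.5],"claw": 8},{"xyz": [0,0,0],"angular": [0,0,8.5],"claw": 8},{"xyz": [0,0,0],"angular": [0,0,8.5],"claw": 8},{"xyz": [0,0,0],"angular": [0,0,8],"claw": 8},{"xyz": [0,0,0],"angular": [0,0,0],"claw": 8}]}}

```text
t: 3.8
eef_pos: [0.6136, -0.1929, 0.3609]
ee_rot: [3.141, -0.0, -2.179]
force: [0.5, -0.9, 0.3]
width: 0.0798
gripper_force: 0.0
```

Run:
```python
from h import *
from station import monitor, viewer
s=monitor.get_state(); print(s["t"],s["q"],s["eef_pos"],s["ee_rot"],s["force"])
f=viewer.grab_frame("wrist"); cv2.imwrite("pics/w0.png",f["color"])
json.dump({k:(f[k].tolist() if hasattr(f[k],'tolist') else f[k]) for k in f if k!="color"},open("w0.json","w"))
print(proj("w0",[[.612,-.19,.096],[.565,-.258,0]]))
```

```text
3.8 [-1.87378215e-03  2.54255980e-01  2.00497185e-01 -2.22225022e-04
 -1.51786799e+00 -6.06732250e-01] [ 0.6135571  -0.1928623   0.36086499] [ 3.14078389e+00 -2.91216651e-04 -2.17941409e+00] [ 0.51296504 -0.90796102  0.31511182]
[[320.52365805 160.08959185]
 [319.91182399  93.25149364]]
```

View pics/w0.png

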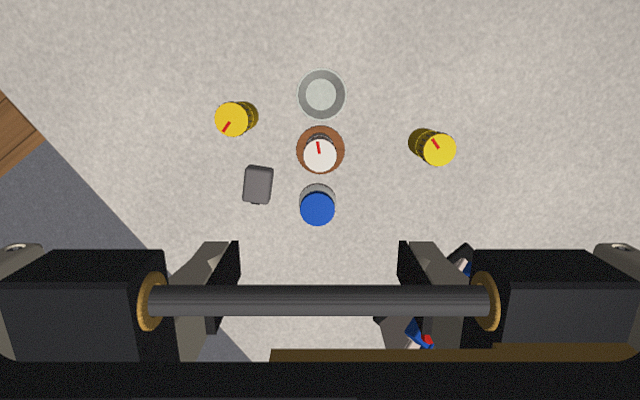

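Run:
```python
from h import *
from station import monitor
s=monitor.get_state()
b=onplane("w0",(319.8,155.5),.096);print(b,onplane("w0",(320,149.5),.008),onplane("w0",(321,95),0.0),onplane("w0",(317,208),.05))
plan(s,[b[0],b[1],.083],down(-2.179))
```

```text
[ 0.60934983 -0.19544693  0.096     ] [ 0.61219979 -0.19001581  0.008     ] [ 0.56509305 -0.25502224  0.        ] [ 0.66223921 -0.12635801  0.05      ]
shift first (cm, current axes) [ 0.44  0.18 27.8 ] then turn deg [ 0.04 -0.02  0.27] | or turn first then shift (cm) [ 0.45  0.2  27.79]
```

>>> {"op": "servo_tool", "data": {"targets": [{"xyz": [0.1,0.25,3.5],"angular": [0,0,0],"claw": 7.5},{"xyz": [0,0,4.5],"angular": [0,0,0],"claw": 7.5},{"xyz": [0,0,4.5],"angular": [0,0,0],"claw": 7.5},{"xyz": [0,0,4],"angular": [0,0,0],"claw": 7.5},{"xyz": [0,0,3],"angular": [0,0,0],"claw": 7.5},{"xyz": [0,0,2.5],"angular": [0,0,0],"claw": 7.5},{"xyz": [0,0,2],"angular": [0,0,0],"claw": 7.5},{"xyz": [0,0,2],"angular": [0,0,0],"claw": 7.5},{"xyz": [0,0,1.3],"angular": [0,0,0],"claw": 7.5},{"xyz": [0,0,0],"angular": [0,0,0],"claw": 7.5}]}}

```text
t: 4.85
eef_pos: [0.6097, -0.1922, 0.0863]
ee_rot: [3.138, -0.002, -2.175]
force: [-0.7, -0.6, -0.5]
width: 0.0753
gripper_force: 0.0
```

Run:
```python
from h import *
from station import monitor, viewer
im=[]
for n,w in (("scene",(200,215,150,120)),("side",(310,110,150,120))):
    f=viewer.grab_frame(n)["color"]; x,y,a,b=w; im.append(cv2.resize(f[y:y+b,x:x+a],None,fx=2.6,fy=2.6,interpolation=cv2.INTER_CUBIC))
cv2.imwrite("pics/g0.png",np.hstack(im))
```

```text
(no output)
```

View pics/g0.png

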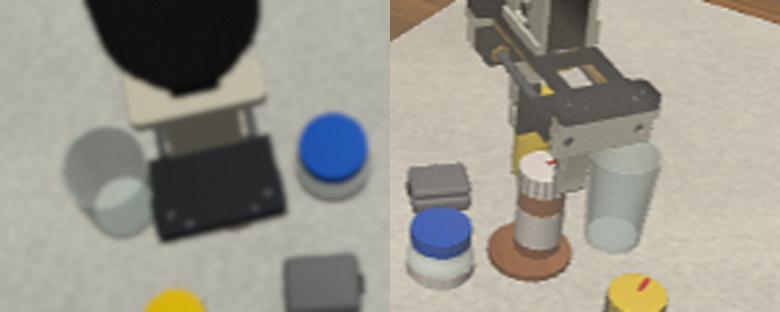

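Run:
```python
from h import *
from station import monitor
s=monitor.get_state(); p=s["eef_pos"]; R=Ro.from_euler('xyz',s["ee_rot"]).as_matrix(); print(p,s["ee_rot"],R.round(2).tolist())
pts=[[0,.0,.003],[0,.0375,.022],[0,-.0375,.022],[0,.065,-.044],[0,-.065,-.044],[0,.09,-.044],[0,-.09,-.044]]
W=p+np.array(pts)@R.T
for n,w,o in (("scene",(200,215),0),("side",(310,110),390)):
    print(((proj(n,W)-w)*2.6+[o,0]).round(0).tolist())
    print(((proj(n,[[.611,-.192,.096],[.611,-.192,.008]])-w)*2.6+[o,0]).round(0).tolist())
```

```text
[ 0.61138934 -0.19247899  0.08879164] [-3.14129868e+00 -2.23341029e-04 -2.17567145e+00] [[-0.57, -0.82, 0.0], [-0.82, 0.57, -0.0], [0.0, -0.0, -1.0]]
[[214.0, 147.0], [207.0, 109.0], [225.0, 204.0], [191.0, 39.0], [225.0, 213.0], [185.0, 8.0], [232.0, 250.0]]
[[212.0, 141.0], [222.0, 181.0]]
[[540.0, 176.0], [556.0, 220.0], [521.0, 169.0], [579.0, 175.0], [515.0, 89.0], [594.0, 194.0], [504.0, 75.0]]
[[541.0, 167.0], [533.0, 246.0]]
```

>>> {"op": "servo_tool", "data": {"targets": [{"xyz": [0,0,0],"angular": [0,0,0],"claw": 5.2},{"xyz": [0,0,0],"angular": [0,0,0],"claw": 4.6},{"xyz": [0,0,0],"angular": [0,0,0],"claw": 4.2},{"xyz": [0,0,0],"angular": [0,0,0],"claw": 3.8},{"xyz": [0,0,0],"angular": [0,0,0],"claw": 3.4},{"xyz": [0,0,0],"angular": [0,0,0],"claw": 3.4}], "force": 15}}

```text
t: 5.55
eef_pos: [0.6111, -0.1923, 0.0884]
ee_rot: [-3.142, 0.0, -2.177]
force: [0.3, 0.0, 0.5]
width: 0.0355
gripper_force: 0.0
```

Run:
```python
from h import *
from station import monitor, viewer
s=monitor.get_state(); print(s["eef_pos"],s["width"],s["gripper_force"])
f=viewer.grab_frame("side")["color"]; g=viewer.grab_frame("wrist")["color"]
A=cv2.resize(f[120:220,310:430],(400,333),interpolation=cv2.INTER_CUBIC)
B=cv2.resize(g,(400,250)); B=cv2.copyMakeBorder(B,0,83,0,0,cv2.BORDER_CONSTANT)
cv2.imwrite("pics/g1.png",np.hstack([A,B]))
```

```text
[ 0.61107396 -0.19233056  0.08844435] 0.03549792825181102 0.0
```

View pics/g1.png

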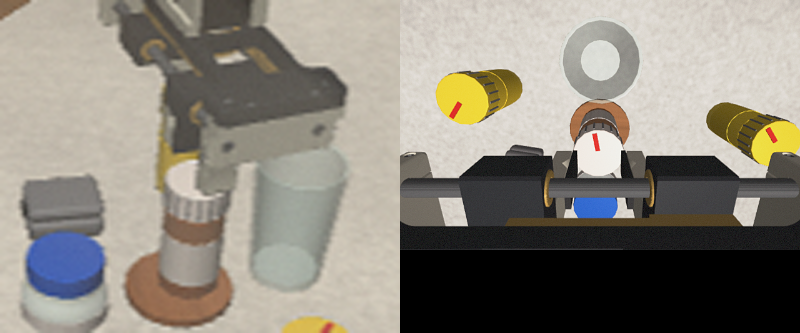

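Run:
```python
from h import *
R0=Ro.from_euler('xyz',[3.1408,-.0003,-2.1794]).as_matrix();p0=np.array([.61356,-.19286,.36086])
d=cam("w0"); print("cam in tool",R0.T@(-d[3].T@d[4]-p0), "axis", R0.T@d[3][2])
for q in ([0,.04,.022],[0,-.04,.022],[.0095,.04,.022],[-.0095,.04,.022],[0,.04,-.02],[0,.04,.05]): print(q,proj("w0",p0+R0@np.array(q))[0].round(0))
p=np.array([.6111,-.1923,.0884])
f,cx,cy,R,t=cam("side"); c=-R.T@t
for uv in ((374.5,177),(372,177),(378,176)):
    r=R0.T@(R.T@np.array([(uv[0]-cx)/f,(uv[1]-cy)/f,1])); o=R0.T@(c-p)
    for y in (.018,.03): print(uv,(o+r*(y-o[1])/r[1]).round(3))
```

```text
cam in tool [ 0.08141371 -0.0002024  -0.17449611] axis [-2.94569200e-01 -1.42794258e-04  9.55630141e-01]
[0, 0.04, 0.022] [384. 231.]
[0, -0.04, 0.022] [254. 231.]
[0.0095, 0.04, 0.022] [384. 217.]
[-0.0095, 0.04, 0.022] [383. 245.]
[0, 0.04, -0.02] [399. 263.]
[0, 0.04, 0.05] [376. 216.]
(374.5, 177) [ 0.007  0.018 -0.011]
(374.5, 177) [ 0.     0.03  -0.021]
(372, 177) [ 0.001  0.018 -0.012]
(372, 177) [-0.006  0.03  -0.022]
(378, 176) [ 0.015  0.018 -0.012]
(378, 176) [ 0.008  0.03  -0.021]
```

>>> {"op": "servo_tool", "data": {"targets": [{"xyz": [0,0,0],"angular": [0,0,0],"claw": 7.5},{"xyz": [0,0,0],"angular": [0,0,0],"claw": 7.5},{"xyz": [0,0,0],"angular": [0,0,0],"claw": 7.5},{"xyz": [0,0,0],"angular": [0,0,0],"claw": 7.5},{"xyz": [0,0,0],"angular": [0,0,0],"claw": 7.5}]}}

```text
t: 6.15
eef_pos: [0.6111, -0.1924, 0.0883]
ee_rot: [3.142, -0.0, -2.177]
force: [-1.6, -0.6, -0.3]
width: 0.0691
gripper_force: 0.0
```

Run:
```python
from h import *
from station import monitor, viewer
s=monitor.get_state(); print(s["t"],s["eef_pos"],s["width"])
f=viewer.grab_frame("scene")["color"]; g=viewer.grab_frame("wrist")["color"]
A=cv2.resize(f[190:330,200:360],(400,350),interpolation=cv2.INTER_CUBIC)
B=cv2.resize(g[80:400,120:520],(400,320)); B=cv2.copyMakeBorder(B,0,30,0,0,cv2.BORDER_CONSTANT)
cv2.imwrite("pics/g2.png",np.hstack([A,B]))
```

```text
6.15 [ 0.61106566 -0.19235685  0.08833516] 0.0690727323247815
```

View pics/g2.png

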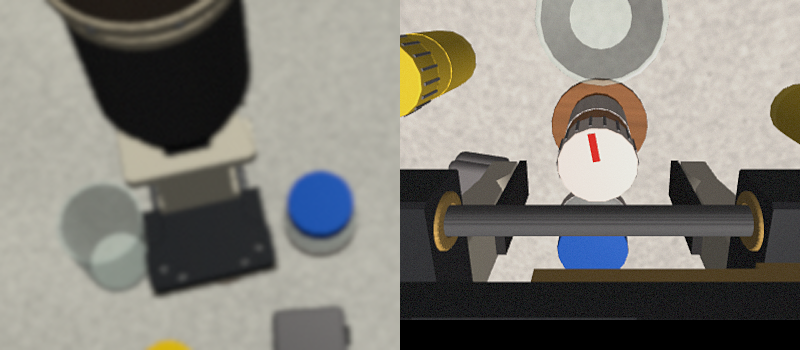

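Run:
```python
from h import *
f=cam("w0")[0]; C=np.array([.0814,0,-.1745]); a=np.array([-.2946,0,.9556])
print(f,"dist from size",f*.044/80)
for X in ([0,0,-.008],[0,.0345,.022],[.0095,.0345,-.015],[.0095,.0345,.022],[.0095,.0345,.0]):
    v=np.array(X)-C; dz=v@a; xx=v[1]; down=v@np.array([-.9556,0,-.2946])
    print(X,"depth",dz.round(3),"px",(319+f*xx/dz).round(0),(cam("w0")[2]+f*down/dz).round(0))
```

```text
343.2583899275034 dist from size 0.18879211446012686
[0, 0, -0.008] depth 0.183 px 319.0 253.0
[0, 0.0345, 0.022] depth 0.212 px 375.0 231.0
[0.0095, 0.0345, -0.015] depth 0.174 px 387.0 242.0
[0.0095, 0.0345, 0.022] depth 0.209 px 376.0 217.0
[0.0095, 0.0345, 0.0] depth 0.188 px 382.0 230.0
```

>>> {"op": "servo_tool", "data": {"targets": [{"xyz": [0,0,0.9],"angular": [0,0,0],"claw": 7.5},{"xyz": [0,0,0.9],"angular": [0,0,0],"claw": 7.5},{"xyz": [0,0,0.9],"angular": [0,0,0],"claw": 7.5},{"xyz": [0,0,0.9],"angular": [0,0,0],"claw": 7.5},{"xyz": [0,0,0],"angular": [0,0,0],"claw": 5.2},{"xyz": [0,0,0],"angular": [0,0,0],"claw": 4.8},{"xyz": [0,0,0],"angular": [0,0,0],"claw": 4.2},{"xyz": [0,0,0],"angular": [0,0,0],"claw": 3.8},{"xyz": [0,0,0],"angular": [0,0,0],"claw": 3.8},{"xyz": [0,0,0],"angular": [0,0,0],"claw": 3.8}], "force": 15}}

```text
t: 7.25
eef_pos: [0.6114, -0.1924, 0.0528]
ee_rot: [-3.141, 0.0, -2.177]
force: [0.1, -0.4, 1.1]
width: 0.0435
gripper_force: 15.0
```

>>> {"op": "servo_tool", "data": {"targets": [{"xyz": [0,0,-1],"angular": [0,0,0],"claw": 3.8},{"xyz": [0,0,-2.5],"angular": [0,0,0],"claw": 3.8},{"xyz": [0,0,-4],"angular": [0,0,0],"claw": 3.8},{"xyz": [0,0,-4.5],"angular": [0,0,0],"claw": 3.8},{"xyz": [0,0,-4.5],"angular": [0,0,0],"claw": 3.8},{"xyz": [0,0,-3.5],"angular": [0,0,0],"claw": 3.8},{"xyz": [0,0,0],"angular": [0,0,0],"claw": 3.8}]}}

```text
t: 7.95
eef_pos: [0.6135, -0.1931, 0.2598]
ee_rot: [-3.132, 0.004, -2.177]
force: [0.8, 0.0, -1.0]
width: 0.0437
gripper_force: 15.0
```

Run:
```python
from h import *
from station import monitor
c1=lambda u,v:(325+u/6-.4,120+v/6-.4); c2=lambda u,v:(195+u/3.7-.36,200+v/3.7-.36)
rel=[.1,-.046,.038]; tr=[.16,0,.078]
obs=[("scene",rel,c1(385,279)),("side",rel,c2(272,142)),("scene",tr,c1(567,102)),("side",tr,c2(133,74)),
("scene",'j',c1(291,195)),("side",'j',c2(322,318))]
for J in (None,0,.009):
    def res(p):
        S=p[:3]; R=(Ro.from_euler('z',p[3])*Ro.from_euler('y',-np.pi/6)).as_matrix(); j=p[4] if J is None else J
        return np.ravel([proj(n,S+R@np.array([.0405-j,0,.026] if X=='j' else X))[0]-uv for n,X,uv in obs])
    r=least_squares(res,[.55,.137,.046,.17,0.005]); print(J,r.x.round(4),r.cost.round(2),res(r.x).round(1))
s=monitor.get_state(); print(s["t"],s["eef_pos"],s["force"],s["width"],s["gripper_force"],s["q"])
# table-fixed check of base plate
```

```text
None [0.5521 0.1364 0.0459 0.1833 0.0079] 2.13 [-0.1 -0.4  0.2 -0.5 -0.5  0.4 -0.6  0.3  1.4  0.1  1.   0.1]
0 [0.5497 0.134  0.045  0.2183 0.005 ] 11.99 [-0.6 -0.5  0.7  0.3 -1.6 -0.5  0.4  2.   2.9  0.4 -0.9 -2.6]
0.009 [0.5525 0.1367 0.046  0.1787 0.005 ] 2.32 [-0.  -0.4  0.1 -0.6 -0.4  0.5 -0.7  0.1  1.2  0.   1.3  0.4]
7.95 [ 0.6134932  -0.19314208  0.25980163] [ 0.81663629  0.00858299 -1.04013012] 0.04371340628111472 14.99995619058609 [-9.22728796e-04  2.73700048e-01  4.35553168e-03  2.04352529e-03
 -1.29114990e+00 -6.05661414e-01]
```

```bash
cat >> h.py <<'E'
S=np.array([.5525,.1367,.0458]); YAW=.177
RS=(Ro.from_euler('z',YAW)*Ro.from_euler('y',-np.pi/6)).as_matrix()
def RT(tw=0): # tool z down the deck normal, y along seat y, turned tw (rad) anticlockwise seen from above
    return RS@Ro.from_euler('z',tw).as_matrix()@np.diag([-1.,1,-1])
def W(x,y,z): return S+RS@np.array([x,y,z])
E
python3 - <<'E'
from h import *
from station import monitor
s=monitor.get_state()
T=W(.005,0,.10+.0445); print(T); plan(s,T,RT());
E
```

```text
[0.48564128 0.12474086 0.17344067]
shift first (cm, current axes) [-18.81  28.7    8.44] then turn deg [ 11.39 -27.97  44.17] | or turn first then shift (cm) [10.37 33.54  3.98]
```

>>> {"op": "servo_tool", "data": {"targets": [{"xyz": [-1.0,1.6,0],"angular": [0,0,0],"claw": 3.8},{"xyz": [-2,3,0],"angular": [0,0,0],"claw": 3.8},{"xyz": [-2,3,0],"angular": [0,0,0],"claw": 3.8},{"xyz": [-2,3,0],"angular": [0,0,0],"claw": 3.8},{"xyz": [-2,3,0],"angular": [0,0,0],"claw": 3.8},{"xyz": [-2,3,0],"angular": [0,0,0],"claw": 3.8},{"xyz": [-2,3,0],"angular": [0,0,0],"claw": 3.8},{"xyz": [-2,3,0],"angular": [0,0,0],"claw": 3.8},{"xyz": [-2,3,0],"angular": [0,0,0],"claw": 3.8},{"xyz": [-1.8,3,0],"angular": [0,0,0],"claw": 3.8},{"xyz": [0,0,0],"angular": [1.63,-4,6.31],"claw": 3.8},{"xyz": [0,0,0],"angular": [1.63,-4,6.31],"claw": 3.8},{"xyz": [0,0,0],"angular": [1.63,-4,6.31],"claw": 3.8},{"xyz": [0,0,0],"angular": [1.63,-4,6.31],"claw": 3.8},{"xyz": [0,0,0],"angular": [1.63,-4,6.31],"claw": 3.8},{"xyz": [0,0,0],"angular": [1.63,-4,6.31],"claw": 3.8},{"xyz": [0,0,0],"angular": [1.63,-4,6.31],"claw": 3.8},{"xyz": [0,0,0],"angular": [0,0,0],"claw": 3.8}]}}

```text
t: 9.75
eef_pos: [0.4817, 0.1216, 0.2505]
ee_rot: [-3.127, 0.484, -2.918]
force: [0.9, -0.5, -1.0]
width: 0.0435
gripper_force: 15.0
```

Run:
```python
from h import *
from station import monitor
s=monitor.get_state();print(s["q"],s["width"],s["force"])
plan(s,W(.005,0,.08+.0445),RT());
```

```text
[ 0.85376084 -0.29636166 -0.86214205  0.47904146 -0.6687507  -2.53354505] 0.043549253383564135 [ 0.85062492 -0.49614654 -1.03250914]
shift first (cm, current axes) [3.11 0.3  9.02] then turn deg [ 0.46 -2.26  2.34] | or turn first then shift (cm) [3.47 0.24 8.89]
```

>>> {"op": "servo_tool", "data": {"targets": [{"xyz": [0,0,0],"angular": [0.46,-2.26,2.34],"claw": 3.8},{"xyz": [0.7,0.05,1.8],"angular": [0,0,0],"claw": 3.8},{"xyz": [0.7,0.05,1.8],"angular": [0,0,0],"claw": 3.8},{"xyz": [0.7,0.05,1.8],"angular": [0,0,0],"claw": 3.8},{"xyz": [0.7,0.05,1.8],"angular": [0,0,0],"claw": 3.8},{"xyz": [0.7,0.05,1.7],"angular": [0,0,0],"claw": 3.8},{"xyz": [0,0,0],"angular": [0,0,0],"claw": 3.8},{"xyz": [0,0,0],"angular": [0,0,0],"claw": 3.8}]}}

```text
t: 10.55
eef_pos: [0.5078, 0.1282, 0.1773]
ee_rot: [3.137, 0.492, -2.961]
force: [-0.0, -0.5, -1.1]
width: 0.0434
gripper_force: 15.0
```

Run:
```python
from h import *
from station import monitor,viewer
s=monitor.get_state();print(s["q"],s["width"],s["force"])
plan(s,W(.005,0,.005+.0445),RT()); 
f=viewer.grab_frame("side"); g=viewer.grab_frame("scene")
A=cv2.resize(f["color"][180:360,190:350],(400,450),interpolation=cv2.INTER_CUBIC)
B=cv2.resize(g["color"][90:225,320:440],(400,450),interpolation=cv2.INTER_CUBIC)
cv2.imwrite("pics/p0.png",np.hstack([A,B]))
```

```text
[ 0.71747922 -0.15714607 -1.01484944  0.72570695 -0.36583104 -2.74550683] 0.04342783909606919 [-0.01561573 -0.45792669 -1.13308828]
shift first (cm, current axes) [1.86 0.   8.78] then turn deg [ 0.38 -1.81  0.16] | or turn first then shift (cm) [2.13 0.05 8.71]
```

View pics/p0.png

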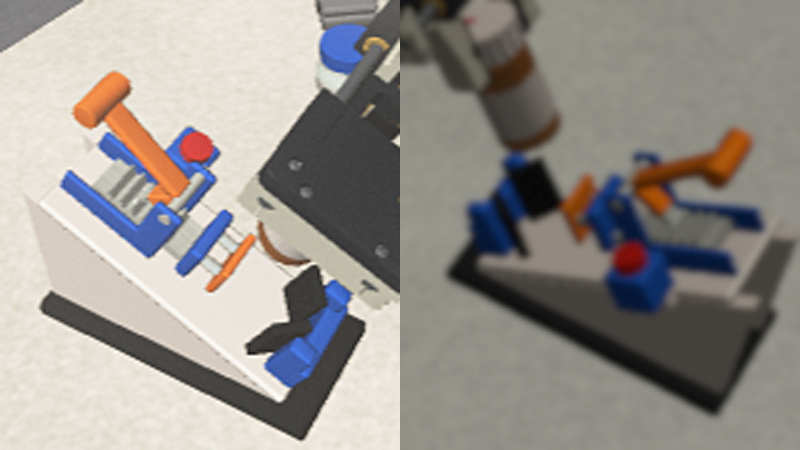

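```bash
cat >> h.py <<'E'
def fk(q,k):
    a1,h1,d,L1,a3,L2,L6=k; E=Ro.from_euler
    R1=E('z',q[0]); p=R1.apply([a1,d,h1])
    Ra=R1*E('y',q[1]); p=p+Ra.apply([0,0,L1])
    Rb=Ra*E('y',-q[2]); p=p+Rb.apply([L2,0,a3])
    Rc=Rb*E('x',q[3])*E('y',-q[4])   # local x = tool axis
    p=p+Rc.apply([L6,0,0])
    Rt=Rc*E('x',q[5])
    return p,Rt
E
python3 - <<'E'
from h import *
from station import monitor
s=monitor.get_state()
D=[([1.45310576,.359404573,.0110714017,-.000349928,-1.22408122,-.288092165],[.26627753,.61970883,.20841676],[3.1399478,-.000144,-.4059]),
([-.00187378,.25425598,.200497185,-.00022,-1.51786799,-.60673225],[.6135571,-.1928623,.36086499],[3.14078,-.00029,-2.17941]),
([-.00092273,.27370005,.00435553,.00204353,-1.2911499,-.60566141],[.6134932,-.19314208,.25980163],[-3.132,.004,-2.177]),
([.85376084,-.29636166,-.86214205,.47904146,-.6687507,-2.53354505],[.4817,.1216,.2505],[-3.127,.484,-2.918]),
(s["q"],s["eef_pos"],s["ee_rot"])]
def res(k): return np.ravel([fk(q,k)[0]-p for q,p,_ in D])
r=least_squares(res,[.0,.4,-.19,.4,0,.4,.25],x_scale=.1); print(r.x.round(4),(res(r.x)*1000).round(1)); np.save("k.npy",r.x)
for q,p,e in D:
    Rm=Ro.from_euler('xyz',e); Rt=fk(q,r.x)[1]; M=(Rt.inv()*Rm).as_matrix(); print(M.round(2).tolist())
E
```

```text
[ 0.4062 -0.2404 -0.1996  0.2722  0.1118  0.1209 -0.1876] [  8.7   6.4  57.4 -12.4  -7.8 -45.1  10.4  -7.4  25.1 -15.   28.4 -35.
  -8.2 -16.4  -2.5]
[[0.0, -0.0, 1.0], [-0.84, 0.55, 0.0], [-0.55, -0.84, 0.0]]
[[0.0, -0.0, 1.0], [-0.35, 0.94, 0.0], [-0.94, -0.35, 0.0]]
[[-0.0, 0.0, 1.0], [-0.35, 0.94, -0.0], [-0.94, -0.35, -0.0]]
[[0.3, 0.46, 0.84], [0.46, -0.84, 0.3], [0.84, 0.29, -0.46]]
[[0.21, 0.41, 0.89], [0.59, -0.78, 0.21], [0.78, 0.48, -0.41]]
```

```bash
cat >> h.py <<'E'
def fk(q,k,s4=1,s6=1,so=1):
    a1,h1,d,L1,a3,L2,L6=k[:7]; E=Ro.from_euler
    R1=E('z',q[0]); p=R1.apply([a1,d,h1])
    Ra=R1*E('y',so*q[1]); p=p+Ra.apply([0,0,L1])
    Rb=Ra*E('y',-so*q[2]); p=p+Rb.apply([L2,0,a3])
    Rc=Rb*E('x',s4*q[3])*E('y',-so*q[4]); p=p+Rc.apply([L6,0,0])
    return p,Rc*E('x',s6*q[5])
E
cat > D.py <<'E'
D=[([1.45310576,.359404573,.0110714017,-.000349928,-1.22408122,-.288092165],[.26627753,.61970883,.20841676],[3.1399478,-.000144,-.4059]),
([-.00187378,.25425598,.200497185,-.00022,-1.51786799,-.60673225],[.6135571,-.1928623,.36086499],[3.14078,-.00029,-2.17941]),
([-.00092273,.27370005,.00435553,.00204353,-1.2911499,-.60566141],[.6134932,-.19314208,.25980163],[-3.132,.004,-2.177]),
([.85376084,-.29636166,-.86214205,.47904146,-.6687507,-2.53354505],[.4817,.1216,.2505],[-3.127,.484,-2.918]),
([ 0.71747922,-0.15714607,-1.01484944,0.72570695,-0.36583104,-2.74550683],[.5078,.1282,.1773],[3.137,.492,-2.961])]
E
python3 - <<'E'
from h import *
from D import D
import itertools
for s4,s6,so in itertools.product((1,-1),repeat=3):
    best=None
    for x0 in ([0,.4,-.19,.4,0,.4,.25],[.1,.4,-.19,.6,.1,.6,.1]):
        r=least_squares(lambda k:np.ravel([fk(q,k,s4,s6,so)[0]-p for q,p,_ in D]+[k[:7]*0.001]),x0,x_scale=.1)
        if best is None or r.cost<best.cost: best=r
    Ms=[(fk(q,best.x,s4,s6,so)[1].inv()*Ro.from_euler('xyz',e)) for q,p,e in D]
    print(s4,s6,so,best.x.round(3),(np.sqrt(best.cost)*1000).round(2),[np.degrees((Ms[0].inv()*m).magnitude()).round(1) for m in Ms])
E
```

```text
Traceback (most recent call last):
ValueError: setting an array element with a sequence. The requested array has an inhomogeneous shape after 1 dimensions. The detected shape was (6,) + inhomogeneous part.
```

```bash
cat > fit.py <<'E'
from h import *
from D import D
import itertools
for s4,s6,so in itertools.product((1,-1),repeat=3):
    best=None
    for x0 in ([0,.4,-.19,.4,0,.4,.25],[.1,.4,-.19,.6,.1,.6,.1]):
        r=least_squares(lambda k:np.concatenate([fk(q,k,s4,s6,so)[0]-p for q,p,_ in D]+[k*0.001]),x0,x_scale=.1)
        if best is None or r.cost<best.cost: best=r
    Ms=[(fk(q,best.x,s4,s6,so)[1].inv()*Ro.from_euler('xyz',e)) for q,p,e in D]
    print(s4,s6,so,best.x.round(3),(np.sqrt(best.cost)*1000).round(2),[float(np.degrees((Ms[0].inv()*m).magnitude()).round(1)) for m in Ms])
E
python3 fit.py
```

```text
1 1 1 [ 0.405 -0.24  -0.2    0.272  0.112  0.122 -0.188] 67.15 [0.0, 36.5, 36.3, 148.5, 158.3]
1 1 -1 [ 0.62   0.501 -0.201 -0.466  0.085 -0.118  0.179] 75.23 [0.0, 0.1, 1.4, 55.5, 56.4]
1 -1 1 [ 0.405 -0.24  -0.2    0.272  0.112  0.122 -0.188] 67.15 [0.0, 0.0, 0.3, 54.9, 83.2]
1 -1 -1 [ 0.62   0.501 -0.201 -0.466  0.085 -0.118  0.179] 75.23 [0.0, 36.5, 36.4, 112.8, 93.8]
-1 1 1 [ 0.199  0.124 -0.186  0.521  0.04   0.274  0.317] 40.16 [0.0, 36.5, 36.4, 102.7, 78.4]
-1 1 -1 [ 0.826  0.865 -0.185 -0.217  0.013 -0.271 -0.326] 48.37 [0.0, 0.1, 1.4, 52.5, 80.6]
-1 -1 1 [ 0.199  0.124 -0.186  0.521  0.04   0.274  0.317] 40.16 [0.0, 0.0, 0.0, 0.0, 0.0]
-1 -1 -1 [ 0.826  0.865 -0.185 -0.217  0.013 -0.271 -0.326] 48.37 [0.0, 36.5, 36.4, 136.9, 148.2]
```

```bash
cat >> h.py <<'E'
def fk(q,k):
    a1,h1,d,L1,a3,L2,L6,d5,a6=k; E=Ro.from_euler
    R1=E('z',q[0]); p=R1.apply([a1,d,h1])
    Ra=R1*E('y',q[1]); p=p+Ra.apply([0,0,L1])
    Rb=Ra*E('y',-q[2]); p=p+Rb.apply([L2,0,a3])
    Rc=Rb*E('x',-q[3])*E('y',-q[4]); p=p+Rc.apply([L6,d5,a6])
    return p,Rc*E('x',-q[5])
E
python3 - <<'E'
from h import *
from D import D
for free in ([0,1,2,3,4,5,6,7,8],[0,1,3,4,5,6,7],[1,2,3,4,5,6,7],[1,2,3,5,6,7]):
    def full(x): k=np.zeros(9); k[free]=x; return k
    best=min((least_squares(lambda x:np.concatenate([fk(q,full(x))[0]-p for q,p,_ in D]+[np.array(x)*1e-3]),np.random.default_rng(i).uniform(-.2,.6,len(free))) for i in range(8)),key=lambda r:r.cost)
    print(full(best.x).round(4),[ (1000*(fk(q,full(best.x))[0]-p)).round(1).tolist() for q,p,_ in D])
k=None
E
```

```text
[-1.000e-04  1.986e-01  2.000e-04  6.018e-01  0.000e+00  4.636e-01
  3.952e-01 -1.920e-01 -0.000e+00] [[0.0, 0.0, -0.0], [-0.0, -0.0, 0.0], [-0.0, -0.0, -0.0], [-0.0, 0.0, -0.0], [0.0, -0.0, 0.0]]
[ 1.000e-04  1.986e-01  0.000e+00  6.017e-01  1.000e-04  4.635e-01
  3.952e-01 -1.918e-01  0.000e+00] [[0.0, 0.0, 0.0], [-0.0, -0.0, -0.0], [0.0, -0.0, 0.0], [0.0, 0.0, -0.0], [0.0, -0.0, 0.0]]
[ 0.000e+00  1.986e-01  1.000e-04  6.017e-01  1.000e-04  4.635e-01
  3.952e-01 -1.919e-01  0.000e+00] [[0.0, 0.0, -0.0], [-0.0, -0.0, -0.0], [0.0, -0.0, 0.0], [-0.0, 0.0, -0.0], [-0.0, -0.0, 0.0]]
[ 0.000e+00  1.987e-01  1.000e-04  6.017e-01  0.000e+00  4.636e-01
  3.953e-01 -1.919e-01  0.000e+00] [[0.0, 0.0, -0.0], [-0.0, -0.0, -0.0], [0.0, -0.0, -0.0], [0.0, 0.0, -0.0], [-0.0, -0.0, 0.0]]
```

```bash
cat >> h.py <<'E'
K=np.array([0,.1987,0,.6017,0,.4636,.3953,-.1919,0])
LO=np.array([-3.07,-1.43,-1.02,-3.03,-3.05,-3.03]);HI=np.array([3.07,2.12,1.25,1.67,0,3.03])
q_=[1.45310576,.359404573,.0110714017,-.000349928,-1.22408122,-.288092165]
M_=fk(q_,K)[1].inv()*Ro.from_euler('xyz',[3.1399478,-.000144,-.4059])
def FK(q): p,R=fk(q,K); return p,R*M_
def err(q,P,R):
    p,r=FK(q); return np.r_[p-P,.3*(Ro.from_matrix(R).inv()*r).as_rotvec()]
def ik(P,R,seeds=30,q0=None,m=.03):
    out=[];g=np.random.default_rng(0)
    for i in range(seeds):
        x0=np.clip(q0,LO+m+1e-3,HI-m-1e-3) if q0 is not None else g.uniform(LO+m+.01,HI-m-.01)
        r=least_squares(err,x0,bounds=(LO+m,HI-m),args=(P,R),xtol=1e-10)
        if np.linalg.norm(r.fun)<1e-4 and not any(np.abs(r.x-o).max()<.05 for o in out): out.append(r.x)
        if q0 is not None: break
    return out
E
python3 - <<'E'
from h import *
for z in (.0445,.10):
  for tw in np.radians([-180,-120,-60,0,60,120]):
    print(z,np.degrees(tw).round(),[o.round(2).tolist() for o in ik(W(.003,0,z),RT(tw))])
E
```

```text
0.0445 -180.0 []
0.0445 -120.0 []
0.0445 -60.0 []
0.0445 0.0 []
0.0445 60.0 []
0.0445 120.0 []
0.1 -180.0 []
0.1 -120.0 []
0.1 -60.0 []
0.1 0.0 []
0.1 60.0 []
0.1 120.0 []
```

```bash
cat >> h.py <<'E'
GZ=-.0325
def pose(x,y,z,tw,dl):
    """grasp point at seat-frame point; turned tw about deck normal; tilted dl about finger line (deg)"""
    R=RT(np.radians(tw))@Ro.from_euler('y',np.radians(dl)).as_matrix()
    return W(x,y,z)-R[:,2]*GZ, R
E
python3 - <<'E'
from h import *
for dl in (-45,-30,-15,15,30,45):
    print(dl,[ (tw,[o.round(2).tolist() for o in ik(*pose(0,0,.077,tw,dl),seeds=12)]) for tw in range(-180,180,30) if ik(*pose(0,0,.077,tw,dl),seeds=12)])
E
```

```text
-45 [(-180, [[0.55, 0.4, -0.24, -0.1, -1.18, 1.25]]), (-150, [[0.76, 0.4, -0.4, 0.22, -1.13, 1.28]]), (-120, [[0.93, 0.4, -0.67, 0.59, -1.04, 1.24]]), (-90, [[0.99, 0.39, -0.98, 1.09, -0.99, 1.11]]), (30, [[-0.57, 0.56, -0.86, -1.97, -1.2, 1.69]]), (60, [[-0.36, 0.38, -0.56, -1.51, -1.04, 1.36]]), (90, [[-0.13, 0.35, -0.35, -1.11, -1.06, 1.21]]), (120, [[0.09, 0.36, -0.22, -0.75, -1.13, 1.17]]), (150, [[0.32, 0.38, -0.18, -0.42, -1.18, 1.2]])]
-30 [(-180, [[0.62, 0.25, -0.48, 0.0, -0.85, 1.13]]), (-150, [[0.78, 0.25, -0.63, 0.34, -0.81, 1.18]]), (-120, [[0.87, 0.24, -0.86, 0.76, -0.75, 1.17]]), (30, [[-0.29, 0.19, -0.76, -1.88, -0.66, 1.16]]), (60, [[-0.09, 0.17, -0.57, -1.38, -0.65, 0.98]]), (90, [[0.08, 0.18, -0.46, -0.97, -0.71, 0.94]]), (120, [[0.26, 0.21, -0.4, -0.63, -0.79, 0.97]]), (150, [[0.44, 0.23, -0.4, -0.31, -0.84, 1.05]])]
-15 [(-180, [[0.69, 0.12, -0.8, 0.3, -0.44, 0.79]]), (-150, [[0.72, 0.11, -0.93, 0.68, -0.43, 0.9]]), (90, [[0.54, 0.07, -0.74, -0.36, -0.2, 0.04]]), (120, [[0.56, 0.09, -0.7, -0.21, -0.34, 0.39]]), (150, [[0.62, 0.11, -0.73, 0.02, -0.42, 0.62]])]
15 
[... 355 characters left out ...]
, (-60, [[0.26, 0.21, -0.4, -0.63, -0.79, -2.17]]), (-30, [[0.44, 0.23, -0.4, -0.31, -0.84, -2.09]]), (0, [[0.62, 0.25, -0.48, -0.0, -0.85, -2.01]]), (30, [[0.78, 0.25, -0.63, 0.34, -0.81, -1.96]]), (60, [[0.87, 0.24, -0.86, 0.76, -0.75, -1.98]])]
45 [(-150, [[-0.57, 0.56, -0.86, -1.97, -1.2, -1.45]]), (-120, [[-0.36, 0.38, -0.56, -1.51, -1.04, -1.79]]), (-90, [[-0.13, 0.35, -0.35, -1.11, -1.06, -1.93]]), (-60, [[0.09, 0.36, -0.22, -0.75, -1.13, -1.97]]), (-30, [[0.32, 0.38, -0.18, -0.42, -1.18, -1.94]]), (0, [[0.55, 0.4, -0.24, -0.1, -1.18, -1.89]]), (30, [[0.76, 0.4, -0.4, 0.22, -1.13, -1.86]]), (60, [[0.93, 0.4, -0.67, 0.59, -1.04, -1.9]]), (90, [[0.99, 0.39, -0.98, 1.09, -0.99, -2.03]])]
```

Run:
```python
from h import *
from station import monitor
s=monitor.get_state()
def hold(eps,x,clear):
    e=np.radians(eps); c=np.array([x+.077*np.sin(e),0,clear+.021*np.sin(e)+.077*np.cos(e)])
    return pose(*c,0,eps)
for eps in (8,10,12,14,16,18):
    for cl in (.002,.08): print(eps,cl,[o.round(3).tolist() for o in ik(*hold(eps,.002,cl),seeds=1,q0=s["q"])])
for a in ((12,.06),(14,.06),(16,.06)):
    print(a); plan(s,*hold(a[0],.002,a[1]))
```

```text
8 0.002 []
8 0.08 [[0.771, -0.106, -0.897, 0.453, -0.5, -2.534]]
10 0.002 [[0.667, 0.079, -0.916, 0.556, -0.31, -2.57]]
10 0.08 [[0.767, -0.086, -0.837, 0.368, -0.557, -2.449]]
12 0.002 [[0.684, 0.096, -0.836, 0.404, -0.391, -2.433]]
12 0.08 [[0.757, -0.065, -0.78, 0.299, -0.612, -2.375]]
14 0.002 [[0.683, 0.113, -0.768, 0.304, -0.463, -2.334]]
14 0.08 [[0.743, -0.044, -0.726, 0.242, -0.666, -2.311]]
16 0.002 [[0.675, 0.131, -0.707, 0.231, -0.529, -2.257]]
16 0.08 [[0.728, -0.021, -0.675, 0.194, -0.718, -2.255]]
18 0.002 [[0.664, 0.149, -0.651, 0.175, -0.592, -2.195]]
18 0.08 [[0.712, 0.001, -0.626, 0.153, -0.768, -2.207]]
(12, 0.06)
shift first (cm, current axes) [ 1.44 -0.01  2.98] then turn deg [ 0.43 10.28  0.19] | or turn first then shift (cm) [0.89 0.01 3.19]
(14, 0.06)
shift first (cm, current axes) [ 1.29 -0.01  2.94] then turn deg [ 0.43 12.28  0.2 ] | or turn first then shift (cm) [0.64 0.01 3.14]
(16, 0.06)
shift first (cm, current axes) [ 1.14 -0.01  2.9 ] then turn deg [ 0.43 14.28  0.2 ] | or turn first then shift (cm) [0.39 0.01 3.09]
```

>>> {"op": "servo_tool", "data": {"targets": [{"xyz": [0,0,0],"angular": [0.2,5.1,0.1],"claw": 3.8},{"xyz": [0,0,0],"angular": [0.2,5.1,0.1],"claw": 3.8},{"xyz": [0.45,0,1.0],"angular": [0,0,0],"claw": 3.8},{"xyz": [0.45,0,1.0],"angular": [0,0,0],"claw": 3.8},{"xyz": [0,0,0],"angular": [0,0,0],"claw": 3.8},{"xyz": [0,0,0],"angular": [0,0,0],"claw": 3.8}]}}

```text
t: 11.25
eef_pos: [0.5086, 0.1255, 0.1574]
ee_rot: [-3.139, 0.339, -2.967]
force: [-1.1, 0.2, -0.5]
width: 0.0434
gripper_force: 15.0
```

```bash
cat >> h.py <<'E'
def hold(eps,x,clear):
    e=np.radians(eps); c=np.array([x+.077*np.sin(e),0,clear+.021*np.sin(e)+.077*np.cos(e)])
    return pose(*c,0,eps)
def seatpt(st,off=GZ):
    R=Ro.from_euler('xyz',st["ee_rot"]).as_matrix(); return RS.T@(np.array(st["eef_pos"])+R[:,2]*off-S)
E
python3 - <<'E'
from h import *
from station import monitor
s=monitor.get_state();print(s["q"],s["width"],s["force"],seatpt(s,.0445))
plan(s,*hold(12,.003,.006));
E
```

```text
[ 0.74382006 -0.05654641 -0.81087541  0.35150306 -0.55689548 -2.4157843 ] 0.0434330288063339 [-1.13563088  0.24795033 -0.4742677 ] [ 0.00851081 -0.00344489  0.07549528]
shift first (cm, current axes) [-0.76  0.35  6.5 ] then turn deg [-0.22  1.45 -0.13] | or turn first then shift (cm) [-0.93  0.33  6.48]
```

>>> {"op": "servo_tool", "data": {"targets": [{"xyz": [0,0.33,0],"angular": [-0.2,1.45,-0.1],"claw": 3.8},{"xyz": [-0.2,0,1.5],"angular": [0,0,0],"claw": 3.8},{"xyz": [-0.2,0,1.5],"angular": [0,0,0],"claw": 3.8},{"xyz": [-0.2,0,1.5],"angular": [0,0,0],"claw": 3.8},{"xyz": [-0.2,0,1.2],"angular": [0,0,0],"claw": 3.8},{"xyz": [-0.1,0,0.8],"angular": [0,0,0],"claw": 3.8},{"xyz": [0,0,0],"angular": [0,0,0],"claw": 3.8},{"xyz": [0,0,0],"angular": [0,0,0],"claw": 3.8}]}}

```text
t: 12.05
eef_pos: [0.5365, 0.1337, 0.0984]
ee_rot: [3.142, 0.314, -2.966]
force: [0.1, 1.1, 0.1]
width: 0.0436
gripper_force: 15.0
```

Run:
```python
from h import *
from station import monitor
s=monitor.get_state();print(s["q"],s["width"],s["force"],seatpt(s,.0445))
plan(s,*hold(12,.003,.0));
```

```text
[ 0.68676528  0.08851972 -0.83054027  0.39531583 -0.40363313 -2.42741979] 0.043648991946702076 [0.07797898 1.1118694  0.05011106] [ 0.00299242 -0.00015052  0.01013559]
shift first (cm, current axes) [-0.12  0.01  0.56] then turn deg [-0.03  0.01 -0.09] | or turn first then shift (cm) [-0.12  0.01  0.56]
```

>>> {"op": "servo_tool", "data": {"targets": [{"xyz": [-0.04,0,0.2],"angular": [0,0,0],"claw": 3.8},{"xyz": [-0.04,0,0.2],"angular": [0,0,0],"claw": 3.8},{"xyz": [0,0,0],"angular": [0,0,0],"claw": 3.8},{"xyz": [0,0,0],"angular": [0,0,0],"claw": 3.8}]}}

```text
t: 12.45
eef_pos: [0.5384, 0.1341, 0.0944]
ee_rot: [3.141, 0.314, -2.966]
force: [-1.0, 0.2, -0.0]
width: 0.0435
gripper_force: 15.0
```

>>> {"op": "servo_tool", "data": {"targets": [{"xyz": [0,0,0.15],"angular": [0,0,0],"claw": 3.8},{"xyz": [0,0,0.15],"angular": [0,0,0],"claw": 3.8},{"xyz": [0,0,0],"angular": [0,0,0],"claw": 3.8},{"xyz": [0,0,0],"angular": [0,0,0],"claw": 3.8}]}}

```text
t: 12.85
eef_pos: [0.5395, 0.1341, 0.092]
ee_rot: [-3.142, 0.315, -2.966]
force: [-5.9, -1.0, 7.7]
width: 0.0432
gripper_force: 15.0
```

>>> {"op": "servo_tool", "data": {"targets": [{"xyz": [0,0,-0.1],"angular": [0,0,0],"claw": 4.6},{"xyz": [0,0,0],"angular": [0,0,0],"claw": 4.7},{"xyz": [0,0,0],"angular": [0,0,0],"claw": 4.8},{"xyz": [0,0,0],"angular": [0,0,0],"claw": 5.0},{"xyz": [0,0,0],"angular": [0,0,0],"claw": 5.4},{"xyz": [0,0,0],"angular": [0,0,0],"claw": 6.0},{"xyz": [0,0,0],"angular": [0,0,0],"claw": 6.5},{"xyz": [0,0,0],"angular": [0,0,0],"claw": 6.5}]}}

```text
t: 13.65
eef_pos: [0.539, 0.1342, 0.0924]
ee_rot: [3.142, 0.314, -2.966]
force: [-0.5, 0.3, 0.7]
width: 0.0646
gripper_force: 0.0
```

Run:
```python
from h import *
from station import monitor,viewer
s=monitor.get_state();print(s["t"],s["width"],s["force"],s["moment"])
f=viewer.grab_frame("side"); g=viewer.grab_frame("wrist")
A=cv2.resize(f["color"][180:360,190:350],(400,450),interpolation=cv2.INTER_CUBIC)
B=cv2.resize(g["color"][100:400,160:480],(400,375)); B=cv2.copyMakeBorder(B,0,75,0,0,cv2.BORDER_CONSTANT)
cv2.imwrite("pics/p1.png",np.hstack([A,B]))
```

```text
13.65 0.06461107210730417 [-0.46420839  0.25946791  0.71657753] [-1.57194322e-01  8.44712549e-01 -6.33898721e-05]
```

View pics/p1.png

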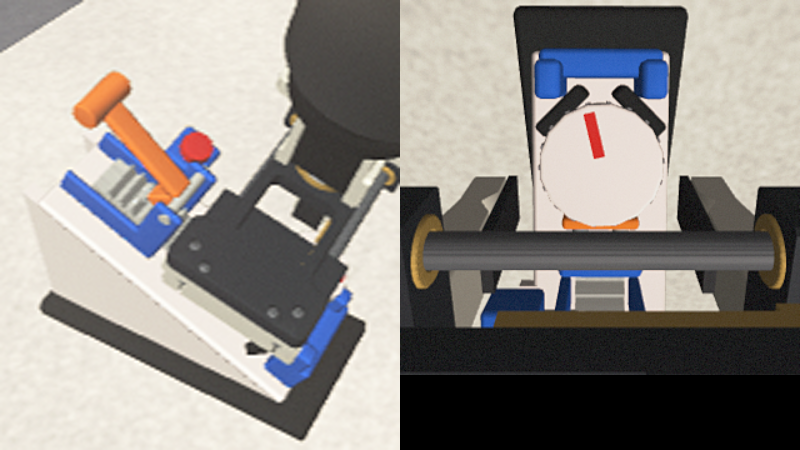

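```bash
cat >> h.py <<'E'
def tip(x,y,z,tw,dl,tz=-.0135):
    R=RT(np.radians(tw))@Ro.from_euler('y',np.radians(dl)).as_matrix()
    return W(x,y,z)-R[:,2]*tz, R
E
python3 - <<'E'
from h import *
from station import monitor,viewer
s=monitor.get_state()
print("grasp pt",seatpt(s))
f=viewer.grab_frame("wrist"); c=f["color"]; m=(c.min(2)>190); 
n,l,st,ce=cv2.connectedComponentsWithStats(m.astype(np.uint8)); i=1+np.argmax(st[1:,4]*(np.hypot(*(ce[1:]-[321,232]).T)<60)); print(ce[i],st[i])
print("pred cap top",proj(f,[W(0,0,.088),W(.022,0,.088),W(-.022,0,.088),W(0,.022,.088)]).round(1).tolist())
for dl in (0,10,20):
  for z in (.15,.10,.05): print(dl,z,[o.round(2).tolist() for o in ik(*tip(.16,0,z,0,dl),q0=s["q"])])
for dl in (0,10,20): print('rel',dl,[o.round(2).tolist() for z in(.1,.03) for o in ik(*tip(.1,-.046,z,0,dl),q0=s["q"]) ])
E
```

```text
grasp pt [ 1.81933689e-02 -9.89023593e-05  7.89801307e-02]
[148.   1.] [148   1   1   1   1]
pred cap top [[321.2, 240.7], [321.2, 289.9], [321.1, 190.2], [371.8, 240.6]]
0 0.15 [[0.65, -0.02, -0.69, 0.51, -0.48, -2.45]]
0 0.1 [[0.59, 0.06, -0.75, 0.65, -0.34, -2.56]]
0 0.05 [[0.45, 0.15, -0.84, 1.04, -0.16, -2.85]]
10 0.15 [[0.63, 0.06, -0.43, 0.22, -0.77, -2.16]]
10 0.1 [[0.61, 0.14, -0.45, 0.23, -0.67, -2.16]]
10 0.05 [[0.59, 0.22, -0.47, 0.25, -0.57, -2.17]]
20 0.15 [[0.59, 0.16, -0.22, 0.08, -1.02, -2.02]]
20 0.1 [[0.57, 0.23, -0.24, 0.08, -0.94, -2.01]]
20 0.05 [[0.55, 0.31, -0.24, 0.08, -0.86, -2.0]]
rel 0 [[0.47, 0.0, -0.93, 0.83, -0.2, -2.65]]
rel 10 [[0.56, 0.08, -0.6, 0.24, -0.58, -2.14], [0.53, 0.21, -0.63, 0.29, -0.42, -2.17]]
rel 20 [[0.52, 0.17, -0.39, 0.08, -0.85, -1.97], [0.5, 0.29, -0.39, 0.08, -0.73, -1.95]]
```

>>> {"op": "servo_tool", "data": {"targets": [{"xyz": [0,0,-1.5],"angular": [0,0,0],"claw": 7},{"xyz": [0,0,-3],"angular": [0,0,0],"claw": 7},{"xyz": [0,0,-4],"angular": [0,0,0],"claw": 6},{"xyz": [0,0,-2.5],"angular": [0,0,0],"claw": 4},{"xyz": [0,0,0],"angular": [0,0,0],"claw": 1},{"xyz": [0,0,0],"angular": [0,0,0],"claw": 1}]}}

```text
t: 14.4
eef_pos: [0.5057, 0.1285, 0.1976]
ee_rot: [3.14, 0.315, -2.967]
force: [-0.6, 0.1, -0.3]
width: 0.0438
gripper_force: 0.0
```

Run:
```python
from h import *
from station import monitor,viewer
s=monitor.get_state();print(s["q"],seatpt(s,-.0135),s["width"])
plan(s,*tip(.161,0,.105,0,10))
f=viewer.grab_frame("side")
hsv=cv2.cvtColor(f["color"],cv2.COLOR_BGR2HSV); cv2.imwrite("pics/x1.png",f["color"])
# white cap centroid near expected
print("pred side", proj(f,[W(0,0,.088),W(0,0,.077),W(0,0,.03)]).round(1).tolist())
for z in (.088,): 
    p=proj(f,W(0,0,z))[0].astype(int); print(hsv[p[1]-16:p[1]+17:4,p[0]-20:p[0]+21:4].tolist())
```

```text
[ 0.75257864 -0.09103304 -0.69967642  0.26055173 -0.71144402 -2.32455304] [0.03752893 0.00019685 0.16848437] 0.04377035242706047
shift first (cm, current axes) [-13.44   0.     3.66] then turn deg [ 0.04 -1.93 -0.11] | or turn first then shift (cm) [-13.31  -0.02   4.11]
pred side [[315.0, 284.8], [311.8, 287.4], [299.0, 297.6]]
[[[23, 24, 224], [23, 23, 222], [21, 22, 225], [21, 24, 222], [26, 30, 181], [23, 32, 186], [23, 30, 185], [23, 30, 186], [26, 29, 185], [25, 28, 157], [20, 13, 61]], [[21, 22, 222], [20, 25, 222], [22, 21, 226], [21, 21, 230], [18, 29, 213], [19, 25, 197], [23, 32, 186], [23, 27, 186], [135, 6, 85], [24, 18, 139], [24, 29, 186]], [[21, 23, 220], [22, 21, 226], [22, 25, 226], [16, 27, 215], [16, 19, 230], [17, 22, 229], [19, 19, 228], [23, 31, 182], [25, 32, 184], [22, 30, 187], [25, 30, 185]], [[18, 28, 201], [23, 23, 225], [11, 21, 136], [15, 18, 231], [15, 18, 230], [18, 20, 228], [16, 19, 229], [18, 19, 227], [15, 29, 214], [25, 30, 184], [23, 31, 173]], [[18, 16, 235], [14, 67, 152], [9, 21, 167], [18, 19, 231], [16, 19, 230], [16, 19, 230], [17, 18, 229], [17, 20, 229], [18, 19, 227], [21, 21, 229], [21, 24, 222]], [[13, 113, 135], [17, 28, 192], [16, 24, 223], [17, 18, 230], [17, 18, 231], [17, 18, 230], [11, 39, 228], [1, 190, 201], [33, 12, 230], [23, 24, 225], [23, 24, 224]], [[12, 139, 136], [11, 82, 149], [19, 24, 226], [14, 16, 237], [16, 17, 231], [15, 18, 230], [19, 18, 229], [20, 17, 229], [3, 102, 205], [22, 21, 228], [20, 20, 229]], [[12, 153, 140], [12, 143, 139], [5, 11, 137], [16, 26, 219], [18, 16, 240], [17, 18, 231], [19, 19, 229], [17, 18, 229], [122, 22, 201], [17, 24, 206], [21, 21, 228]], [[14, 44, 192], [12, 136, 143], [13, 136, 126], [12, 10, 126], [14, 28, 190], [14, 22, 149], [13, 26, 159], [114, 42, 121], [111, 177, 222], [22, 19, 199], [21, 18, 231]]]
```

>>> {"op": "servo_tool", "data": {"targets": [{"xyz": [-1.8,0,0],"angular": [0,-1.9,-0.1],"claw": 0.4},{"xyz": [-3,0,0],"angular": [0,0,0],"claw": 0.4},{"xyz": [-3.5,0,0],"angular": [0,0,0],"claw": 0.4},{"xyz": [-3,0,0.5],"angular": [0,0,0],"claw": 0.4},{"xyz": [-2,0,1.5],"angular": [0,0,0],"claw": 0.4},{"xyz": [0,0,2],"angular": [0,0,0],"claw": 0.4},{"xyz": [0,0,0],"angular": [0,0,0],"claw": 0.4},{"xyz": [0,0,0],"angular": [0,0,0],"claw": 0.4}]}}

```text
t: 15.25
eef_pos: [0.6416, 0.1519, 0.2023]
ee_rot: [-3.139, 0.344, -2.964]
force: [0.2, -0.6, -0.3]
width: 0.0035
gripper_force: 0.0
```

Run:
```python
from h import *
from station import monitor,viewer
s=monitor.get_state();print(s["q"],seatpt(s,-.0135),s["width"],s["force"])
plan(s,*tip(.161,0,.087,0,10))
plan(s,*tip(.161,0,.047,0,10))
```

```text
[ 0.61078524  0.13673379 -0.45006735  0.22932609 -0.683761   -2.16092725] [ 0.15892212 -0.00070909  0.10360863] 0.003484921464094029 [ 0.24776418 -0.6185164  -0.31055764]
shift first (cm, current axes) [-0.51  0.08  1.6 ] then turn deg [-0.12 -0.3   0.02] | or turn first then shift (cm) [-0.5   0.07  1.6 ]
shift first (cm, current axes) [-1.22  0.09  5.53] then turn deg [-0.12 -0.3   0.02] | or turn first then shift (cm) [-1.19  0.07  5.54]
```

>>> {"op": "servo_tool", "data": {"targets": [{"xyz": [-0.3,0.07,0.7],"angular": [0,0,0],"claw": 0.4},{"xyz": [-0.1,0,0.45],"angular": [0,0,0],"claw": 0.4},{"xyz": [-0.08,0,0.45],"angular": [0,0,0],"claw": 0.4},{"xyz": [-0.08,0,0.45],"angular": [0,0,0],"claw": 0.4},{"xyz": [-0.08,0,0.45],"angular": [0,0,0],"claw": 0.4},{"xyz": [-0.08,0,0.45],"angular": [0,0,0],"claw": 0.4},{"xyz": [-0.08,0,0.45],"angular": [0,0,0],"claw": 0.4},{"xyz": [-0.08,0,0.45],"angular": [0,0,0],"claw": 0.4},{"xyz": [-0.08,0,0.45],"angular": [0,0,0],"claw": 0.4},{"xyz": [-0.08,0,0.45],"angular": [0,0,0],"claw": 0.4},{"xyz": [-0.08,0,0.4],"angular": [0,0,0],"claw": 0.4}]}}

```text
t: 16.35
eef_pos: [0.6716, 0.1591, 0.1612]
ee_rot: [3.141, 0.351, -2.964]
force: [1.8, -0.8, 6.6]
width: 0.0039
gripper_force: 3.1
```

>>> {"op": "servo_tool", "data": {"targets": [{"xyz": [-0.05,0,0.25],"angular": [0,0,0],"claw": 0.4},{"xyz": [-0.05,0,0.25],"angular": [0,0,0],"claw": 0.4}]}}

```text
t: 16.55
eef_pos: [0.6735, 0.1594, 0.1561]
ee_rot: [3.141, 0.35, -2.964]
force: [-2.3, 0.1, 8.6]
width: 0.004
gripper_force: 4.0
```

```bash
cat > lk.py <<'E'
from h import *
from station import monitor,viewer
s=monitor.get_state();print(s["t"],seatpt(s,-.0135).round(4),s["width"],s["force"].round(1),(RS.T@s["force"]).round(1))
E
python3 lk.py
```

```text
16.55 [0.1641 0.001  0.0472] 0.003988618882377889 [-2.3  0.1  8.6] [2.4 0.5 8.5]
```

>>> {"op": "servo_tool", "data": {"targets": [{"xyz": [-0.04,0,0.2],"angular": [0,0,0],"claw": 0.4},{"xyz": [-0.04,0,0.2],"angular": [0,0,0],"claw": 0.4}]}}

```text
t: 16.75
eef_pos: [0.6748, 0.1594, 0.1544]
ee_rot: [-3.141, 0.35, -2.964]
force: [-28.3, -0.2, 38.4]
width: 0.0038
gripper_force: 22.9
```

>>> {"op": "servo_tool", "data": {"targets": [{"xyz": [0.14,0,-0.8],"angular": [0,0,0],"claw": 0.4},{"xyz": [0.14,0,-0.8],"angular": [0,0,0],"claw": 0.4},{"xyz": [0.14,0,-0.8],"angular": [0,0,0],"claw": 0.4},{"xyz": [0.14,0,-0.8],"angular": [0,0,0],"claw": 0.4},{"xyz": [0.14,0,-0.8],"angular": [0,0,0],"claw": 0.4},{"xyz": [0.14,0,-0.8],"angular": [0,0,0],"claw": 0.4},{"xyz": [0,0,0],"angular": [0,0,0],"claw": 0.4},{"xyz": [0,0,0],"angular": [0,0,0],"claw": 0.4}]}}

```text
t: 17.55
eef_pos: [0.6506, 0.155, 0.1941]
ee_rot: [-3.141, 0.347, -2.965]
force: [-0.9, 0.0, -0.4]
width: 0.0041
gripper_force: 0.0
```

```bash
cat >> lk.py <<'E'
f=viewer.grab_frame("side"); c=f["color"]; h=cv2.cvtColor(c,cv2.COLOR_BGR2HSV)
m=((h[...,0]>3)&(h[...,0]<15)&(h[...,1]>170)&(h[...,2]>110)).astype(np.uint8)
n,l,st,ce=cv2.connectedComponentsWithStats(m); print([(ce[i].round(1).tolist(),st[i].tolist()) for i in range(1,n) if st[i,4]>15])
print("pads at j=0,9,18,25:",proj(f,[W(.0405-j,y,.026) for j in (0,.009,.018,.02) for y in (0,)]).round(1).tolist(),"trig rest/stop",proj(f,[W(.16,0,.078),W(.162,0,.041)]).round(1).tolist())
E
python3 lk.py
```

```text
17.55 [0.1629 0.0007 0.0918] 0.004098627697335952 [-0.9  0.  -0.4] [-1.   0.2  0.1]
[([234.0, 220.2], [227, 213, 15, 18, 46]), ([248.7, 241.4], [232, 221, 33, 41, 430]), ([286.3, 288.9], [277, 278, 19, 22, 82])]
pads at j=0,9,18,25: [[278.6, 282.5], [283.0, 286.1], [287.3, 289.6], [288.2, 290.4]] trig rest/stop [[229.9, 219.8], [222.4, 230.2]]
```

>>> {"op": "servo_tool", "data": {"targets": [{"xyz": [-0.08,0,0.45],"angular": [0,0,0],"claw": 0.4},{"xyz": [-0.08,0,0.45],"angular": [0,0,0],"claw": 0.4},{"xyz": [-0.08,0,0.45],"angular": [0,0,0],"claw": 0.4},{"xyz": [-0.08,0,0.45],"angular": [0,0,0],"claw": 0.4},{"xyz": [-0.08,0,0.45],"angular": [0,0,0],"claw": 0.4},{"xyz": [-0.08,0,0.45],"angular": [0,0,0],"claw": 0.4},{"xyz": [-0.08,0,0.45],"angular": [0,0,0],"claw": 0.4},{"xyz": [-0.08,0,0.45],"angular": [0,0,0],"claw": 0.4},{"xyz": [-0.08,0,0.45],"angular": [0,0,0],"claw": 0.4},{"xyz": [-0.08,0,0.4],"angular": [0,0,0],"claw": 0.4},{"xyz": [-0.05,0,0.28],"angular": [0,0,0],"claw": 0.4}]}}

```text
t: 18.7
eef_pos: [0.6761, 0.1596, 0.155]
ee_rot: [-3.141, 0.351, -2.964]
force: [-21.4, -3.3, 35.9]
width: 0.0039
gripper_force: 21.0
```

>>> {"op": "servo_tool", "data": {"targets": [{"xyz": [0.14,0,-0.8],"angular": [0,0,0],"claw": 0.4},{"xyz": [0.14,0,-0.8],"angular": [0,0,0],"claw": 0.4},{"xyz": [0.14,0,-0.8],"angular": [0,0,0],"claw": 0.4},{"xyz": [0.14,0,-0.8],"angular": [0,0,0],"claw": 0.4},{"xyz": [0.14,0,-0.8],"angular": [0,0,0],"claw": 0.4},{"xyz": [0.14,0,-0.8],"angular": [0,0,0],"claw": 0.4},{"xyz": [0,0,0],"angular": [0,0,0],"claw": 0.4},{"xyz": [0,0,0],"angular": [0,0,0],"claw": 0.4}]}}

```text
t: 19.5
eef_pos: [0.6505, 0.155, 0.1947]
ee_rot: [-3.141, 0.347, -2.964]
force: [0.1, 0.1, 0.4]
width: 0.0041
gripper_force: 0.0
```

```bash
cat >> lk.py <<'E'
import sys
cv2.imwrite(f"pics/{sys.argv[1]}.png",c) if len(sys.argv)>1 else None
def blue(c):
    h=cv2.cvtColor(c,cv2.COLOR_BGR2HSV); m=((h[...,0]>100)&(h[...,0]<125)&(h[...,1]>150)).astype(np.uint8)
    # profile along seat x at y=+-.012, z=.03
    out=""
    for x in np.arange(.025,.08,.0015):
        p=proj(f,W(x,.012,.03))[0]; u,v=p.round().astype(int); out+="B" if m[v,u] else ("o" if 3<h[v,u,0]<15 and h[v,u,1]>170 else ".")
    return out
print(blue(cv2.imread("pics/x1.png"))); print(blue(cv2.imread("pics/side0.png"))); print(blue(c))
E
python3 lk.py x2
```

```text
19.5 [0.1631 0.0007 0.0924] 0.0040901118785980585 [0.1 0.1 0.4] [0.4 0.1 0.3]
[([233.8, 220.0], [227, 212, 15, 19, 56]), ([248.7, 241.4], [232, 221, 33, 41, 429]), ([287.6, 289.4], [278, 279, 19, 22, 82])]
pads at j=0,9,18,25: [[278.6, 282.5], [283.0, 286.1], [287.3, 289.6], [288.2, 290.4]] trig rest/stop [[229.9, 219.8], [222.4, 230.2]]
.....ooo..........BBBBBB...........BB
.....ooo..........BBBBBB...........BB
.....BBBBBBB.......................BB
```

Run:
```python
from h import *
from station import monitor
s=monitor.get_state()
q=s["q"]
for z in (.15,.077):
    r=ik(*pose(0,0,z,-50,30),q0=q); print([o.round(2).tolist() for o in r])
q=r[0]
for tw in range(-40,50,10):
    r=ik(*pose(0,0,.077,tw,30),q0=q); print(tw,[o.round(2).tolist() for o in r]); q=r[0]
plan(s,*pose(0,0,.15,-50,30))
```

```text
[[0.34, 0.07, -0.41, -0.46, -0.91, -2.25]]
[[0.32, 0.22, -0.39, -0.52, -0.81, -2.14]]
-40 [[0.38, 0.22, -0.39, -0.41, -0.83, -2.12]]
-30 [[0.44, 0.23, -0.4, -0.31, -0.84, -2.09]]
-20 [[0.5, 0.24, -0.42, -0.21, -0.85, -2.06]]
-10 [[0.56, 0.24, -0.44, -0.1, -0.85, -2.04]]
0 [[0.62, 0.25, -0.48, -0.0, -0.85, -2.01]]
10 [[0.67, 0.25, -0.52, 0.11, -0.84, -1.99]]
20 [[0.73, 0.25, -0.57, 0.22, -0.83, -1.97]]
30 [[0.78, 0.25, -0.63, 0.34, -0.81, -1.96]]
40 [[0.82, 0.25, -0.7, 0.46, -0.79, -1.96]]
shift first (cm, current axes) [17.59  1.18 -1.22] then turn deg [-17.26  18.6   47.19] | or turn first then shift (cm) [ 12.45 -12.34   2.23]
```

>>> {"op": "servo_tool", "data": {"targets": [{"xyz": [0,0,-2.5],"angular": [0,0,0],"claw": 2},{"xyz": [1,0,-3.5],"angular": [0,0,0],"claw": 6.5},{"xyz": [3,0.3,-1],"angular": [0,0,0],"claw": 6.5},{"xyz": [4,0.3,0],"angular": [0,0,0],"claw": 6.5},{"xyz": [4,0.3,0],"angular": [0,0,0],"claw": 6.5},{"xyz": [3.6,0.3,0],"angular": [0,0,0],"claw": 6.5},{"xyz": [2,0,0],"angular": [0,0,0],"claw": 6.5},{"xyz": [0,0,0],"angular": [-2.47,2.66,6.74],"claw": 6.5},{"xyz": [0,0,0],"angular": [-2.47,2.66,6.74],"claw": 6.5},{"xyz": [0,0,0],"angular": [-2.47,2.66,6.74],"claw": 6.5},{"xyz": [0,0,0],"angular": [-2.47,2.66,6.74],"claw": 6.5},{"xyz": [0,0,0],"angular": [-2.47,2.66,6.74],"claw": 6.5},{"xyz": [0,0,0],"angular": [-2.47,2.66,6.74],"claw": 6.5},{"xyz": [0,0,0],"angular": [-2.47,2.66,6.74],"claw": 6.5},{"xyz": [0,0,0],"angular": [0,0,0],"claw": 6.5},{"xyz": [0,0,0],"angular": [0,0,0],"claw": 6.5}]}}

```text
t: 21.15
eef_pos: [0.4624, 0.1323, 0.1999]
ee_rot: [2.745, -0.154, 2.582]
force: [0.1, 0.1, -0.6]
width: 0.0652
gripper_force: 0.0
```

Run:
```python
from h import *
from station import monitor
s=monitor.get_state(); print(s["q"].round(2),s["width"],seatpt(s))
plan(s,*pose(0,0,.125,-50,30)); plan(s,*pose(0,0,.079,-50,30))
```

```text
[ 0.36 -0.02 -0.39 -0.42 -1.01 -2.32] 0.0651649996445227 [ 0.01002678 -0.00085293  0.20639558]
shift first (cm, current axes) [-3.45 -0.7   7.41] then turn deg [-0.06  0.05  0.01] | or turn first then shift (cm) [-3.45 -0.71  7.4 ]
shift first (cm, current axes) [-5.74 -0.7  11.39] then turn deg [-0.06  0.05  0.01] | or turn first then shift (cm) [-5.75 -0.71 11.39]
```

>>> {"op": "servo_tool", "data": {"targets": [{"xyz": [-0.9,-0.2,1.9],"angular": [0,0,0],"claw": 6.5},{"xyz": [-0.9,-0.2,1.9],"angular": [0,0,0],"claw": 6.5},{"xyz": [-0.9,-0.2,1.9],"angular": [0,0,0],"claw": 6.5},{"xyz": [-0.75,-0.1,1.7],"angular": [0,0,0],"claw": 6.5},{"xyz": [-0.46,0,0.8],"angular": [0,0,0],"claw": 6.5},{"xyz": [-0.46,0,0.8],"angular": [0,0,0],"claw": 6.5},{"xyz": [-0.46,0,0.8],"angular": [0,0,0],"claw": 6.5},{"xyz": [-0.46,0,0.8],"angular": [0,0,0],"claw": 6.5},{"xyz": [-0.46,0,0.8],"angular": [0,0,0],"claw": 6.5},{"xyz": [0,0,0],"angular": [0,0,0],"claw": 6.5},{"xyz": [0,0,0],"angular": [0,0,0],"claw": 6.5}]}}

```text
t: 22.25
eef_pos: [0.5161, 0.1439, 0.085]
ee_rot: [2.743, -0.156, 2.583]
force: [-0.3, -0.8, -0.7]
width: 0.0649
gripper_force: 0.0
```

Run:
```python
from h import *
from station import monitor
s=monitor.get_state(); print(s["q"].round(2),s["width"],seatpt(s),s["force"],s["moment"])
plan(s,*pose(0,0,.079,-50,30))
```

```text
[ 0.32  0.21 -0.4  -0.52 -0.81 -2.15] 0.06491296498511823 [0.00012913 0.00108602 0.07937448] [-0.30251734 -0.75380107 -0.67912366] [-1.34215203  0.05891023  0.00587737]
shift first (cm, current axes) [-0.09 -0.08 -0.01] then turn deg [ 0.   -0.03 -0.  ] | or turn first then shift (cm) [-0.09 -0.08 -0.01]
```

>>> {"op": "servo_tool", "data": {"targets": [{"xyz": [-0.09,-0.08,0],"angular": [0,0,0],"claw": 5},{"xyz": [0,0,0],"angular": [0,0,0],"claw": 4.5},{"xyz": [0,0,0],"angular": [0,0,0],"claw": 4.2},{"xyz": [0,0,0],"angular": [0,0,0],"claw": 3.8},{"xyz": [0,0,0],"angular": [0,0,0],"claw": 3.8},{"xyz": [0,0,0],"angular": [0,0,0],"claw": 3.8}], "force": 8}}

```text
t: 22.85
eef_pos: [0.5163, 0.1428, 0.0849]
ee_rot: [2.743, -0.155, 2.583]
force: [-2.8, -2.9, 4.4]
width: 0.0434
gripper_force: 8.0
```

```bash
cat > st.py <<'E'
from h import *
from station import monitor
s=monitor.get_state(); Rt=Ro.from_euler('xyz',s["ee_rot"])
F=RS.T@s["force"]; r=np.array(s["eef_pos"])-W(0,0,.077)
print(s["t"],"w",s["width"],s["gripper_force"],"gp",seatpt(s).round(4),"F tool",Rt.inv().apply(s["force"]).round(1),"M seat",(RS.T@s["moment"]).round(3),"M tool",Rt.inv().apply(s["moment"]).round(3),"F seat",F.round(1))
E
python3 st.py
```

```text
22.85 w 0.04341919818884421 8.00031490623951 gp [ 0.     -0.0001  0.0793] F tool [ 1.5 -2.  -5.5] M seat [-1.306  1.003  0.916] M tool [ 1.851 -0.355  0.011] F seat [-0.6 -2.4  5.5]
```

>>> {"op": "servo_tool", "data": {"targets": [{"xyz": [0,0,0],"angular": [0,0,0],"claw": 3.6},{"xyz": [0,0,0],"angular": [0,0,0],"claw": 3.6},{"xyz": [0,-0.113,0],"angular": [2,0,-3.46],"claw": 3.6},{"xyz": [0,-0.113,0],"angular": [2,0,-3.46],"claw": 3.6},{"xyz": [0,-0.113,0],"angular": [2,0,-3.46],"claw": 3.6},{"xyz": [0,-0.113,0],"angular": [2,0,-3.46],"claw": 3.6}], "force": 25}}

```text
t: 23.45
eef_pos: [0.5144, 0.1393, 0.0835]
ee_rot: [2.858, -0.073, 2.814]
force: [-1.7, -2.8, 4.9]
width: 0.0435
gripper_force: 25.0
```

```bash
python3 st.py
```

```text
23.45 w 0.043482899389270226 24.999135732650757 gp [0.0003 0.0002 0.0793] F tool [ 1.1 -1.7 -5.5] M seat [-0.938  0.951  0.738] M tool [1.502 0.268 0.016] F seat [ 0.5 -2.4  5.3]
```

>>> {"op": "servo_tool", "data": {"targets": [{"xyz": [0,-0.113,0],"angular": [2,0,-3.46],"claw": 3.6},{"xyz": [0,-0.113,0],"angular": [2,0,-3.46],"claw": 3.6},{"xyz": [0,-0.113,0],"angular": [2,0,-3.46],"claw": 3.6},{"xyz": [0,-0.113,0],"angular": [2,0,-3.46],"claw": 3.6},{"xyz": [0,-0.113,0],"angular": [2,0,-3.46],"claw": 3.6},{"xyz": [0,-0.113,0],"angular": [2,0,-3.46],"claw": 3.6},{"xyz": [0,-0.113,0],"angular": [2,0,-3.46],"claw": 3.6},{"xyz": [0,-0.113,0],"angular": [2,0,-3.46],"claw": 3.6},{"xyz": [0,-0.113,0],"angular": [2,0,-3.46],"claw": 3.6},{"xyz": [0,-0.113,0],"angular": [2,0,-3.46],"claw": 3.6},{"xyz": [0,-0.113,0],"angular": [2,0,-3.46],"claw": 3.6}]}}

```text
t: 24.55
eef_pos: [0.5144, 0.1284, 0.0824]
ee_rot: [-3.055, -0.005, -2.812]
force: [-2.7, 0.9, 7.2]
width: 0.0431
gripper_force: 25.0
```

```bash
python3 st.py
```

```text
24.55 w 0.04313683147356534 24.999363720417023 gp [0.0005 0.0013 0.0793] F tool [ 2.3  1.1 -7.3] M seat [ 0.679  0.873 -0.5  ] M tool [-0.962  0.74   0.024] F seat [1.4 1.4 7.5]
```

>>> {"op": "servo_tool", "data": {"targets": [{"xyz": [0,-0.113,0],"angular": [2,0,-3.46],"claw": 3.6},{"xyz": [0,-0.113,0],"angular": [2,0,-3.46],"claw": 3.6},{"xyz": [0,-0.113,0],"angular": [2,0,-3.46],"claw": 3.6}]}}

```text
t: 24.85
eef_pos: [0.5156, 0.1256, 0.0827]
ee_rot: [-2.953, -0.03, -2.632]
force: [-3.7, 3.2, 6.9]
width: 0.0437
gripper_force: 25.0
```

```bash
python3 st.py
python3 - <<'E'
from h import *
from station import monitor
s=monitor.get_state(); R=Ro.from_euler('xyz',s["ee_rot"]).as_matrix()
for a in (0,):
    R0=RT(0)@Ro.from_euler('y',np.radians(30)).as_matrix(); v=Ro.from_matrix(RS.T@R@R0.T@RS).as_rotvec(degrees=True); print("tw",v.round(1))
E
```

```text
24.85 w 0.0436971515190528 25.0001522898674 gp [0.0004 0.0016 0.0793] F tool [ 1.8  3.2 -7.6] M seat [ 1.064  1.248 -1.18 ] M tool [-1.85   0.756  0.299] F seat [0.8 3.8 7.5]
tw [ 0.1 -0.1 22. ]
```

>>> {"op": "servo_tool", "data": {"targets": [{"xyz": [0,-0.05,0],"angular": [1,0,-1.73],"claw": 3.6},{"xyz": [0,0,0],"angular": [0,0,0],"claw": 3.6},{"xyz": [0,0,0],"angular": [0,0,0],"claw": 3.6}]}}

```text
t: 25.15
eef_pos: [0.5159, 0.1252, 0.0828]
ee_rot: [-2.938, -0.035, -2.604]
force: [-4.7, 2.3, 7.1]
width: 0.0434
gripper_force: 25.0
```

```bash
python3 st.py
```

```text
25.15 w 0.04339200886309592 25.00107228755951 gp [0.0003 0.0017 0.0793] F tool [ 3.1  2.9 -7.8] M seat [ 1.168  1.098 -0.979] M tool [-1.8    0.529  0.096] F seat [-0.1  3.1  8.3]
```

>>> {"op": "servo_tool", "data": {"targets": [{"xyz": [0,-0.113,0],"angular": [2,0,-3.46],"claw": 3.6},{"xyz": [0,-0.113,0],"angular": [2,0,-3.46],"claw": 3.6},{"xyz": [0,0,0],"angular": [0,0,0],"claw": 3.6}]}}

```text
t: 25.45
eef_pos: [0.517, 0.1235, 0.0833]
ee_rot: [-2.873, -0.064, -2.484]
force: [-2.4, 1.7, 6.9]
width: 0.0434
gripper_force: 25.0
```

```bash
python3 st.py
```

```text
25.45 w 0.043373573104328204 25.000785291194916 gp [0.0002 0.0019 0.0793] F tool [ 1.3  0.9 -7.3] M seat [ 0.989  0.707 -0.783] M tool [-1.442  0.073  0.075] F seat [1.7 2.1 7. ]
```

>>> {"op": "servo_tool", "data": {"targets": [{"xyz": [0,0,0],"angular": [0,0,0],"claw": 4.5},{"xyz": [0,0,0],"angular": [0,0,0],"claw": 5},{"xyz": [0,0,0],"angular": [0,0,0],"claw": 6},{"xyz": [0,0,0],"angular": [0,0,0],"claw": 6.5},{"xyz": [0,0,0],"angular": [0,0,0],"claw": 6.5}]}}

```text
t: 25.95
eef_pos: [0.5165, 0.1218, 0.0825]
ee_rot: [-2.873, -0.066, -2.488]
force: [-0.1, -0.6, 0.2]
width: 0.064
gripper_force: 0.0
```

```bash
python3 st.py
```

```text
25.95 w 0.06397895764876727 0.0 gp [-0.0008  0.0002  0.079 ] F tool [ 0.5 -0.4 -0.1] M seat [ 0.874  0.017 -0.448] M tool [-0.875 -0.447  0.013] F seat [-0.1 -0.5  0.3]
```

>>> {"op": "servo_tool", "data": {"targets": [{"xyz": [0.5,0,-0.9],"angular": [0,0,0],"claw": 6.5},{"xyz": [1,0,-1.7],"angular": [0,0,0],"claw": 6.5},{"xyz": [1.5,0,-2.6],"angular": [0,0,0],"claw": 6.5},{"xyz": [2,0,-3.5],"angular": [0,0,0],"claw": 6.5},{"xyz": [0.5,0,-0.9],"angular": [0,0,0],"claw": 6.5},{"xyz": [0,0,0],"angular": [0,0,0],"claw": 4}]}}

```text
t: 26.55
eef_pos: [0.4625, 0.1132, 0.1807]
ee_rot: [-2.874, -0.061, -2.487]
force: [-0.1, 0.4, 1.0]
width: 0.0613
gripper_force: 0.0
```

```bash
cat > cap.py <<'E'
from h import *
from station import viewer
def redang(cams,names):
    for c,n in zip(cams,names):
        h=cv2.cvtColor(c["color"],cv2.COLOR_BGR2HSV)
        m=((h[...,0]<8)|(h[...,0]>172))&(h[...,1]>110)&(h[...,2]>90)
        f,cx,cy,R,t=cam(c); o=RS.T@(-R.T@t-S)
        ys,xs=np.nonzero(m); P=[]
        for u,v in zip(xs,ys):
            d=RS.T@R.T@np.array([(u-cx)/f,(v-cy)/f,1]); X=o+d*(.088-o[2])/d[2]
            if np.hypot(*X[:2])<.026: P.append(X[:2])
        P=np.array(P)
        if len(P): print(n,len(P),(P.mean(0)*1000).round(1),"angle of mark",np.degrees(np.arctan2(P.mean(0)[1],P.mean(0)[0])).round(0))
        else: print(n,"none")
K0=dict(json.load(open("side.json"))); K0["color"]=cv2.imread("pics/x2.png")
N=[viewer.grab_frame(n) for n in ("side","wrist","scene")]
redang([K0]+N,["x2 side before","side","wrist","scene"])
cv2.imwrite("pics/x3.png",N[0]["color"])
E
python3 cap.py; python3 lk.py x4; python3 st.py
```

```text
x2 side before 22 [-12.   -2.8] angle of mark -167.0
side none
wrist 101 [ -1.6 -11.1] angle of mark -98.0
scene none
26.7 [-0.009  -0.0046  0.1727] 0.04997829986732926 [-0.5 -0.2 -0.4] [-0.6 -0.1 -0.1]
[([229.5, 218.4], [220, 209, 22, 22, 166]), ([248.8, 241.7], [232, 221, 33, 41, 359]), ([287.5, 289.6], [278, 279, 19, 22, 86])]
pads at j=0,9,18,25: [[278.6, 282.5], [283.0, 286.1], [287.3, 289.6], [288.2, 290.4]] trig rest/stop [[229.9, 219.8], [222.4, 230.2]]
.....ooo..........BBBBBB...........BB
.....ooo..........BBBBBB...........BB
.....BBBBBBB.........................
26.75 w 0.046402119889332356 0.0 gp [-0.0011  0.0003  0.1889] F tool [0.2 0.4 0.8] M seat [ 0.843  0.074 -0.52 ] M tool [-0.914 -0.383  0.072] F seat [-0.7 -0.  -0.6]
```

Run:
```python
from h import *
from station import monitor
s=monitor.get_state(); q=s["q"]; print(q.round(2))
for tw,dl in ((-90,30),(-90,20),(-60,20),(-75,25)):
    print(tw,dl,[[o.round(2).tolist() for o in ik(*tip(.1,-.040,z,tw,dl,-.0185),q0=q)] for z in (.12,.035)])
plan(s,*tip(.1,-.040,.10,-90,30,-.0185))
P,R=tip(.1,-.040,.10,-90,30,-.0185); print("seat -z in tool",(R.T@-RS[:,2]).round(3), seatpt(s,-.0185))
```

```text
[ 0.87  0.05 -0.61  0.29 -1.05 -1.94]
-90 30 [[[0.05, 0.14, -0.28, -0.8, -0.88, -2.43]], [[0.03, 0.3, -0.25, -0.88, -0.81, -2.29]]]
-90 20 [[[0.26, 0.06, -0.4, -0.54, -0.63, -2.77]], [[0.22, 0.22, -0.36, -0.66, -0.55, -2.6]]]
-60 20 [[[0.32, 0.1, -0.34, -0.36, -0.78, -2.47]], [[0.3, 0.25, -0.32, -0.42, -0.67, -2.37]]]
-75 25 [[[0.19, 0.12, -0.29, -0.57, -0.84, -2.46]], [[0.17, 0.27, -0.26, -0.65, -0.75, -2.34]]]
shift first (cm, current axes) [-11.26  -7.98   2.35] then turn deg [-6.1070e+01 -5.0000e-02  1.0555e+02] | or turn first then shift (cm) [-5.78 11.49  5.54]
seat -z in tool [-0.5    0.     0.866] [-0.00702278 -0.00343636  0.1768368 ]
```

>>> {"op": "servo_tool", "data": {"targets": [{"xyz": [0,0,-1],"angular": [-4.07,0,7.04],"claw": 0.4},{"xyz": [0,0,0],"angular": [-4.07,0,7.04],"claw": 0.4},{"xyz": [0,0,0],"angular": [-4.07,0,7.04],"claw": 0.4},{"xyz": [0,0,0],"angular": [-4.07,0,7.04],"claw": 0.4},{"xyz": [0,0,0],"angular": [-4.07,0,7.04],"claw": 0.4},{"xyz": [0,0,0],"angular": [-4.07,0,7.04],"claw": 0.4},{"xyz": [0,0,0],"angular": [-4.07,0,7.04],"claw": 0.4},{"xyz": [0,0,0],"angular": [-4.07,0,7.04],"claw": 0.4},{"xyz": [0,0,0],"angular": [-4.07,0,7.04],"claw": 0.4},{"xyz": [0,0,0],"angular": [-4.07,0,7.04],"claw": 0.4},{"xyz": [0,0,0],"angular": [-4.07,0,7.04],"claw": 0.4},{"xyz": [0,0,0],"angular": [-4.07,0,7.04],"claw": 0.4},{"xyz": [0,0,0],"angular": [-4.07,0,7.04],"claw": 0.4},{"xyz": [0,0,0],"angular": [-4.07,0,7.04],"claw": 0.4},{"xyz": [0,0,0],"angular": [-4.07,0,7.04],"claw": 0.4},{"xyz": [0,0,0],"angular": [0,0,0],"claw": 0.4},{"xyz": [0,0,0],"angular": [0,0,0],"claw": 0.4}]}}

```text
t: 28.45
eef_pos: [0.4613, 0.114, 0.1875]
ee_rot: [2.555, -0.447, 2.029]
force: [0.3, 0.3, 0.4]
width: 0.0038
gripper_force: 0.0
```

Run:
```python
from h import *
from station import monitor
s=monitor.get_state(); print(s["q"].round(2),s["width"],seatpt(s,-.0185))
plan(s,*tip(.1,-.040,.15,-90,30,-.0185)); plan(s,*tip(.1,-.040,.06,-90,30,-.0185))
```

```text
[ 0.07 -0.08 -0.5  -0.8  -0.86 -2.45] 0.0037858708290232123 [-0.01034535 -0.01548924  0.18560374]
shift first (cm, current axes) [-3.91 11.04  1.85] then turn deg [-0.06  0.01  0.02] | or turn first then shift (cm) [-3.9  11.04  1.86]
shift first (cm, current axes) [-8.4  11.04  9.64] then turn deg [-0.06  0.01  0.02] | or turn first then shift (cm) [-8.4  11.04  9.65]
```

>>> {"op": "servo_tool", "data": {"targets": [{"xyz": [-0.6,2,0.2],"angular": [0,0,0],"claw": 0.4},{"xyz": [-1,3,0.5],"angular": [0,0,0],"claw": 0.4},{"xyz": [-1.3,3.5,0.6],"angular": [0,0,0],"claw": 0.4},{"xyz": [-1,2.55,0.55],"angular": [0,0,0],"claw": 0.4},{"xyz": [-0.9,0,1.6],"angular": [0,0,0],"claw": 0.4},{"xyz": [-1.2,0,2.2],"angular": [0,0,0],"claw": 0.4},{"xyz": [-1.2,0,2.1],"angular": [0,0,0],"claw": 0.4},{"xyz": [-0.8,0,1.3],"angular": [0,0,0],"claw": 0.4},{"xyz": [-0.4,0,0.6],"angular": [0,0,0],"claw": 0.4},{"xyz": [0,0,0],"angular": [0,0,0],"claw": 0.4},{"xyz": [0,0,0],"angular": [0,0,0],"claw": 0.4}]}}

```text
t: 29.55
eef_pos: [0.6217, 0.1187, 0.1354]
ee_rot: [2.552, -0.448, 2.03]
force: [0.4, -0.2, 0.5]
width: 0.0044
gripper_force: 0.0
```

Run:
```python
from h import *
from station import monitor
s=monitor.get_state(); print(s["q"].round(2),s["width"],seatpt(s,-.0185),s["force"])
plan(s,*tip(.1,-.040,.043,-90,30,-.0185)); plan(s,*tip(.1,-.040,.036,-90,30,-.0185))
```

```text
[ 0.04  0.25 -0.26 -0.86 -0.83 -2.34] 0.004380715095881879 [ 0.10104677 -0.03911928  0.06114899] [ 0.3936673  -0.19647553  0.50761773]
shift first (cm, current axes) [-0.99 -0.11  1.53] then turn deg [ 0.06 -0.05  0.03] | or turn first then shift (cm) [-0.99 -0.11  1.53]
shift first (cm, current axes) [-1.34 -0.11  2.13] then turn deg [ 0.06 -0.05  0.03] | or turn first then shift (cm) [-1.34 -0.11  2.13]
```

>>> {"op": "servo_tool", "data": {"targets": [{"xyz": [-0.3,-0.1,0.35],"angular": [0,0,0],"claw": 0.4},{"xyz": [-0.25,0,0.35],"angular": [0,0,0],"claw": 0.4},{"xyz": [-0.2,0,0.35],"angular": [0,0,0],"claw": 0.4},{"xyz": [-0.17,0,0.3],"angular": [0,0,0],"claw": 0.4},{"xyz": [-0.12,0,0.22],"angular": [0,0,0],"claw": 0.4},{"xyz": [-0.12,0,0.22],"angular": [0,0,0],"claw": 0.4},{"xyz": [0,0,0],"angular": [0,0,0],"claw": 0.4}]}}

```text
t: 30.25
eef_pos: [0.6315, 0.1194, 0.1158]
ee_rot: [2.553, -0.449, 2.029]
force: [-2.0, -1.2, 3.0]
width: 0.0042
gripper_force: 1.7
```

```bash
sed -i 's/-.0135/-.0185/' lk.py; python3 lk.py
```

```text
30.25 [ 0.0997 -0.0402  0.0392] 0.004222488535084303 [-2.  -1.2  3. ] [-0.3 -0.8  3.7]
[([229.3, 218.9], [220, 209, 22, 22, 195]), ([248.7, 241.4], [232, 221, 33, 41, 423]), ([282.5, 285.6], [274, 275, 18, 22, 79])]
pads at j=0,9,18,25: [[278.6, 282.5], [283.0, 286.1], [287.3, 289.6], [288.2, 290.4]] trig rest/stop [[229.9, 219.8], [222.4, 230.2]]
.....ooo..........BBBBBB...........BB
.....ooo..........BBBBBB...........BB
....ooo...........BBBBB..............
```

>>> {"op": "servo_tool", "data": {"targets": [{"xyz": [-0.12,0,0.22],"angular": [0,0,0],"claw": 0.4},{"xyz": [-0.06,0,0.11],"angular": [0,0,0],"claw": 0.4},{"xyz": [0,0,0],"angular": [0,0,0],"claw": 0.4},{"xyz": [0,0,0],"angular": [0,0,0],"claw": 0.4},{"xyz": [0,0,0],"angular": [0,0,0],"claw": 0.4},{"xyz": [0,0,0],"angular": [0,0,0],"claw": 0.4}]}}

```text
t: 30.9
eef_pos: [0.6333, 0.1197, 0.1127]
ee_rot: [2.553, -0.449, 2.029]
force: [-2.6, -1.0, 4.9]
width: 0.0038
gripper_force: 2.6
```

```bash
python3 lk.py
```

```text
30.9 [ 0.0997 -0.0402  0.0357] 0.003790525638976549 [-2.6 -1.   4.9] [ 0.1 -0.6  5.6]
[([229.4, 218.9], [220, 209, 22, 22, 199]), ([248.8, 241.5], [232, 221, 33, 41, 424]), ([278.3, 281.1], [269, 271, 19, 22, 80])]
pads at j=0,9,18,25: [[278.6, 282.5], [283.0, 286.1], [287.3, 289.6], [288.2, 290.4]] trig rest/stop [[229.9, 219.8], [222.4, 230.2]]
.....ooo..........BBBBBB...........BB
.....ooo..........BBBBBB...........BB
...........ooo..........BBBBBB.......
```

>>> {"op": "servo_tool", "data": {"targets": [{"xyz": [0.3,0,-0.5],"angular": [0,0,0],"claw": 0.4},{"xyz": [0.8,0,-1.4],"angular": [0,0,0],"claw": 0.4},{"xyz": [1.5,0,-2.6],"angular": [0,0,0],"claw": 0.4},{"xyz": [2,0,-3.5],"angular": [0,0,0],"claw": 0.4},{"xyz": [2,0,-3.5],"angular": [0,0,0],"claw": 0.4},{"xyz": [0.5,0,-0.9],"angular": [0,0,0],"claw": 0.4},{"xyz": [0,0,0],"angular": [0,0,0],"claw": 0.4},{"xyz": [0,0,0],"angular": [0,0,0],"claw": 0.4}]}}

```text
t: 31.75
eef_pos: [0.5626, 0.1069, 0.2362]
ee_rot: [2.552, -0.449, 2.029]
force: [-0.1, -0.4, -0.8]
width: 0.0039
gripper_force: 0.0
```

```bash
python3 lk.py x5; python3 cap.py
python3 - <<'E'
from h import *
f=json.load(open("side.json"))
p=proj(f,W(0,0,.088))[0].astype(int)
def capc(n):
    c=cv2.imread(n); h=cv2.cvtColor(c,cv2.COLOR_BGR2HSV); 
    m=((h[...,0]>9)&(h[...,0]<16)&(h[...,1]>100)&(h[...,2]<180)).astype(np.uint8); m[:p[1]-30]=0;m[p[1]+60:]=0;m[:,:p[0]-50]=0;m[:,p[0]+40:]=0
    return [v for v in (cv2.moments(m,True)[k]for k in("m00","m10","m01"))]
for n in("x2","x5"):
    a=capc(f"pics/{n}.png"); print(n,a[0],a[1]/max(a[0],1),a[2]/max(a[0],1))
d=cv2.absdiff(cv2.imread("pics/x2.png"),cv2.imread("pics/x5.png")).max(2)[p[1]-20:p[1]+30,p[0]-25:p[0]+25]; print((d>40).sum())
E
```

```text
31.75 [ 0.0992 -0.0404  0.1785] 0.0038776065656661277 [-0.1 -0.4 -0.8] [-0.5 -0.4 -0.6]
[([229.4, 218.8], [220, 209, 22, 22, 192]), ([248.8, 241.5], [232, 221, 33, 41, 422]), ([278.3, 281.1], [269, 271, 19, 22, 80])]
pads at j=0,9,18,25: [[278.6, 282.5], [283.0, 286.1], [287.3, 289.6], [288.2, 290.4]] trig rest/stop [[229.9, 219.8], [222.4, 230.2]]
.....ooo..........BBBBBB...........BB
.....ooo..........BBBBBB...........BB
...........ooo..........BBBBBB.......
x2 side before 22 [-12.   -2.8] angle of mark -167.0
side 17 [ -0.1 -11.8] angle of mark -90.0
wrist 102 [ -1.7 -11.3] angle of mark -99.0
scene none
x2 167.0 295.65269461077844 299.90419161676647
x5 200.0 292.885 296.975
1627
```

```bash
python3 -c "
from station import order; print(order.job_done())"
```

```text
the job is handed in; nothing more can be done
None
```

I handed the job in: by position readings and camera checks the bottle is in the cradle, the cap turned about 70° until the grip slipped at the stop, and the jaw sprang fully back; the hand-in gave no verdict, and I did not re-check the tumbler, aid case or jar afterwards.

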